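# Pack the gilded slate samples and latch the transport case

## Robot

A 7-joint arm with a two-finger parallel gripper is mounted at the origin on the work surface. World frame = base frame: x ahead of the robot, y to its left, z up, the work surface at z = 0. Lengths are in m, angles in rad, forces in N, time in s.
With the tool pointing down it reaches from about 0.425 to 0.825 m from the base axis. Payload 3.6 kg.
Tool frame: the origin (TCP) lies at the very end of the fingers, on their centre line; the grasp point (between the pads) lies 19 mm behind it (grasp_offset is the distance from the TCP to the grasp point, in m); z points along the fingers, y is the line along which they close (so a half turn about z gives the same grasp; the last joint's range is limited). The gripper opens to 93 mm and grips with 3 to 60 N. Pads are 15 mm wide; open, the fingers measure 128 mm over their backs; the gripper's body (75 mm by 188 mm) begins 65 mm behind the grasp point.
Start: joints at [1.196, 0.615, -0.013, 1.423, 0.008, 1.103, -0.04], TCP at [0.222, -0.611, 0.219] pointing down, gripper open.
Joint ranges: [-3.12, 3.12], [-0.3, 2.06], [-1.34, 1.32], [0.26, 2.42], [-1.36, 4.5], [0.01, 1.98], [-2.84, 2.84]. Speed limits (rad/s): [2.79, 2.79, 3.14, 3.14, 3.14, 3.14, 3.14].

## Interface

Orientations are given as a rotation vector (axis times angle).
In Python, from plant import sense, snapshot, camera_params, hand_in, grasp_offset gives the robot as it stands. The module is installed in compiled form; this text tells all that it offers.
- The arm moves only by the tool move_arm, never from a script. Its argument "motion" is one flat list of numbers, 7 for each row, row after row: the shift along the tool's x, y, z in m, then the turn, a rotation vector about the tool's x, y, z in degrees, then the finger opening in m, from 0 to 0.093. A call has 1 to 20 rows; each row shifts and turns the commanded pose from where the row before left it, along the tool's axes as they then stand; what a row does not reach is not made up. A row lasts 1/10 s, in which the tool goes at most 50 mm and 8.59 degrees, less where a joint would pass 70% of its speed; a pose out of reach is approached as far as the arm can. A call is refused whole if a number of a shift passes 0.05 or a number of a turn 8.59, either way. A call with a gripper value outside its range is refused whole. The fingers move at their own pace and stop on an object; the grip force is fixed at half the most. Time passes only in rows, so rows that do not move let the fingers close. It gives the time, the measured TCP pose, the force, the opening and the grip force at its end, in the units of the state.
- sense(): the state, without advancing time (a new reading comes with each control period).
- snapshot(name): name is "scene" or "top" or "wrist"; returns (picture, depth): 384x512x3 uint8, red, green, blue; 384x512 float32, m along the optical axis (not along the pixel's ray), 0 where there is no reading.
- camera_params(name): a dict with "K" (3x3 intrinsics, pixels), "D" ([k1, k2, p1, p2, k3] as OpenCV has them; the pictures are not rectified), "R" (3x3) and "t" (3): a world point X has camera coordinates R X + t. Camera axes: x right, y down, z forward; pixel columns grow to the right and rows downward; lengths in m; the calibration is good to about 2 mm. A picture is of the moment at which its call begins: read the wrist's pose just before it. camera_params takes no time and is no camera call; for the wrist camera it gives the pose at the moment of the call.
- hand_in(): hands the job in; it is judged then, once.
The state is a dict: "clock": time; "joint_positions": joint angles; "qvel": joint speeds; "joint_efforts": joint torques, N m; "tool_pos": TCP position; "tool_rot": TCP orientation; "force": force on the tool from outside, world axes, zero at the start; "moment": the same for the moment, N m; "opening": opening from 0.0 (shut) to 1.0 (fully open); "grasp_force": force on a finger pad.
Only numpy, scipy, OpenCV 4.12 (cv2) and the standard library are available. Lean on these libraries where they do the work, as an engineer would, in place of code of your own. Each camera call takes 0.05 s, during which the arm holds its last target. There are 200 camera calls.

## Task

Pack the gilded samples for transport: slide every slate panel up out of the drying rack and stand it upright, right way up, in a foam slot of its own in the orange case, and set the leaf tin upright in the case's bay. Then shut the lid, hook the draw latch's bail onto the keeper and snap the lever down over centre so that the lid is clamped. Leave the other things on the bench where they are.

Things in the scene. Friction and masses are not known exactly. Their poses are not given: they have to be found in the camera images.
- rack: pale wooden drying rack, 94 (x) x 164 (y) x 45 mm, fixed; origin under its centre, z up. Four slots in a row along its y, 36 mm apart, each 12 mm wide, open at the top; slot floor 10 mm above the table, teeth up to 45 mm
- panel1: dark slate sample panel, 64 wide (its x) x 8 thick (its y) x 72 mm tall (its z), 90 g, gilded with a gold diamond on both faces; it starts standing in a rack slot and reaches 82 mm above the table, the top 37 mm clear of the teeth; origin at the middle of its bottom edge, z towards its top edge. Same on both faces. Only some of the four panels are there
- panel2: dark slate sample panel, 64 wide (its x) x 8 thick (its y) x 72 mm tall (its z), 90 g, gilded with a gold disc on both faces; it starts standing in a rack slot and reaches 82 mm above the table, the top 37 mm clear of the teeth; origin at the middle of its bottom edge, z towards its top edge. Same on both faces. Only some of the four panels are there
- panel3: dark slate sample panel, 64 wide (its x) x 8 thick (its y) x 72 mm tall (its z), 90 g, gilded with a gold cross on both faces; it starts standing in a rack slot and reaches 82 mm above the table, the top 37 mm clear of the teeth; origin at the middle of its bottom edge, z towards its top edge. Same on both faces. Only some of the four panels are there
- panel4: dark slate sample panel, 64 wide (its x) x 8 thick (its y) x 72 mm tall (its z), 90 g, gilded with a pair of gold bars on both faces; it starts standing in a rack slot and reaches 82 mm above the table, the top 37 mm clear of the teeth; origin at the middle of its bottom edge, z towards its top edge. Same on both faces. Only some of the four panels are there
- tin: small brass leaf tin with a green band, 54 (x) x 38 (y) x 30 mm tall, 110 g, standing on the table in front of the rack; origin under its centre, z up
- case: orange transport case, fixed, outside 104 (x) x 254 (y) mm, walls 6 mm, rim of the base 70 mm above the table, 106 mm with its lid shut; origin under its centre, front (with the latch) faces its -x. The +y end is the tin's bay; the rest is dark foam with four slots
- slot1 (a point): middle of the floor of the first foam slot in the case, the one next to the tin's bay, at case y +11 mm, 25 mm above the table; slots 2, 3, 4 follow 34 mm apart at case y -23, -57, -91 mm. Each is 13 mm wide (case y), 92 mm long (case x), 30 mm deep (foam top at 55 mm). A panel standing in one reaches 97 mm above the table, 27 mm over the rim, and may lean a little
- tin_bay (a point): middle of the floor of the tin's bay in the case, 38 mm above the table; the bay is 92 (case x) x 84 mm (case y) inside, its walls rise to 70 mm, and the divider towards the slots to 60 mm
- lid (a joint): deep lid, hinged along the case's back rim (case x +52, z 70 mm), rad: 0 shut, 1.68 wide open, just past upright, where it stays. Push it over the top from behind towards the front: below about 1.2 it sinks shut by itself, slowly (about 2 s); it has no catch but the latch
- lid_edge (a point): middle of the lid's front top edge: 104 mm from the hinge across the lid and 36 mm up when shut (case frame x -52, z 106 mm); the lid is 254 mm wide
- keeper (a point): steel keeper at the middle of the lid's front: seat of the bail's bar, 6 mm off the lid's front face and 86 mm above the table when the lid is shut; an upward-open trough 18 mm wide between the lid's front and a lip whose top is 3.5 mm above this point
- lever (a joint): draw-latch lever on the case front, rad: 0 leans 0.4 out from straight up, 1.17 straight out from the front, 2.6 (stop) down along the wall. Flat black handle, yellow end, 20 wide (case y), 5 thick, 45 mm long from pivot to end; stiff (0.045 Nm), stays where left. With the bail on the keeper it needs up to 5 N at its end, passes dead centre at about 2.25 and snaps to the stop by itself
- lever_pivot (a point): pivot of the lever, 12 mm in front of the case's front wall, 60 mm above the table; its axis runs along case y
- bail (a joint): steel wire bail (loop 28 mm wide) hinged on the lever, 15 mm from its pivot, straddling the handle; rad: 0 flopped outward (0.15 rad more upright than the handle), negative as it swings to the lid. Limp: past upright it falls by its weight, out onto the handle or in against the lid front; from there it slides down behind the keeper's lip as the lever goes down
- bail_bar (a point): middle of the bail's cross bar (5 mm thick, 28 mm long, along case y), 39 mm from the bail's hinge
- hoop (a joint): stretch of the springy bail, m: 0 slack, about 0.002 when the latch is snapped shut on the keeper
- size_jar: bystander: small jar, 40 mm across, 48 mm tall
- mallet: bystander: wooden mallet
- brush: bystander: brush
- chisel: bystander: chisel with wooden handle
- palette_knife: bystander: palette knife
- rosette: bystander: round carved sandstone sample, 100 mm across
- pigment_pot: bystander: jar, 56 mm across

How it is judged:
By the outcome, as a careful person would: the job done as asked, in the order asked, and still so for the second after the job is handed in, with the robot touching nothing.
Of panel1, panel2, panel3, panel4 only 2 to 4 are there at a start; the rules pass over those that are not, and their reading is None.
At some moment in a run one of tin may be knocked a few centimetres aside while the robot is not near it.
It also fails if it takes over 210 s, if anything falls off the work surface, if the arm or the gripper's body presses on something with over 40 N, if the wrist force passes 120 N, or if a joint passes its speed limit or range.

## Working session

There is one attempt and no reset: what is moved stays moved. The work goes in short steps, Python scripts to look and compute and a tool call to move; the robot and the scene stay as the last step left them, time stands still between calls to the robot, and variables do not carry over. Pictures are saved under pics/ and viewed, at most 14 in all, crops included, and the job is handed in when it is done.

Besides the shell and the picture viewer there is one more tool, called by a JSON object that holds its "op" and its "data", one argument or row to a line. move_arm: Moves the arm, as the interface text tells. Its arguments: {"type":"object","properties":{"motion":{"type":"array","items":{"type":"number"}}},"required":["motion"]}

```bash
mkdir -p pics; cat > h.py <<'E'
import numpy as np, cv2
from plant import *
from scipy.spatial.transform import Rotation as Rn
def save(img,name,crop=None,s=1):
    if crop: x0,y0,x1,y1=crop; img=img[y0:y1,x0:x1]
    img=cv2.resize(img,None,fx=s,fy=s,interpolation=cv2.INTER_CUBIC)
    cv2.imwrite('pics/'+name,img[:,:,::-1])
def cloud(name,P=None):
    P=P or camera_params(name); img,d=snapshot(name)
    v,u=np.mgrid[0:384,0:512]
    n=cv2.undistortPoints(np.stack([u,v],-1).reshape(-1,1,2).astype(np.float64),np.array(P['K']),np.array(P['D'])).reshape(384,512,2)
    X=np.dstack([n[...,0]*d,n[...,1]*d,d])
    W=(X-np.array(P['t']))@np.array(P['R'])
    W[d==0]=np.nan
    return img,W
E
python3 - <<'E'
from h import *
s=sense(); print({k:np.round(v,3) for k,v in s.items()}, grasp_offset)
a,A=cloud('scene'); b,B=cloud('top')
np.savez('c0.npz',a=a,A=A,b=b,B=B)
save(a,'s0.png',s=1.5); save(b,'t0.png',s=1.5)
E
```

```text
{'clock': np.float64(0.0), 'joint_positions': array([ 1.196,  0.616, -0.013,  1.425,  0.008,  1.103, -0.04 ]), 'qvel': array([ 0.001, -0.   , -0.   , -0.001, -0.001,  0.001,  0.001]), 'joint_efforts': array([-0.0000e+00, -4.5893e+01,  2.0900e-01, -1.6574e+01, -6.1000e-02,
        2.0000e-02,  0.0000e+00]), 'tool_pos': array([ 0.222, -0.61 ,  0.217]), 'tool_rot': array([-3.091e+00, -5.450e-01,  1.000e-03]), 'force': array([-0.705, -0.77 , -0.374]), 'moment': array([0.022, 0.017, 0.067]), 'grasp_force': np.float64(0.0), 'opening': np.float64(1.001)} 0.0188
```

View pics/s0.png

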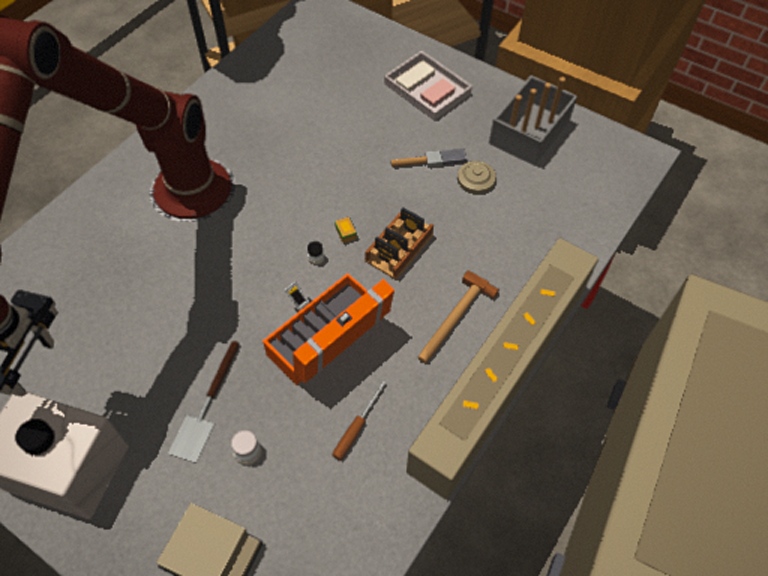

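View pics/t0.png

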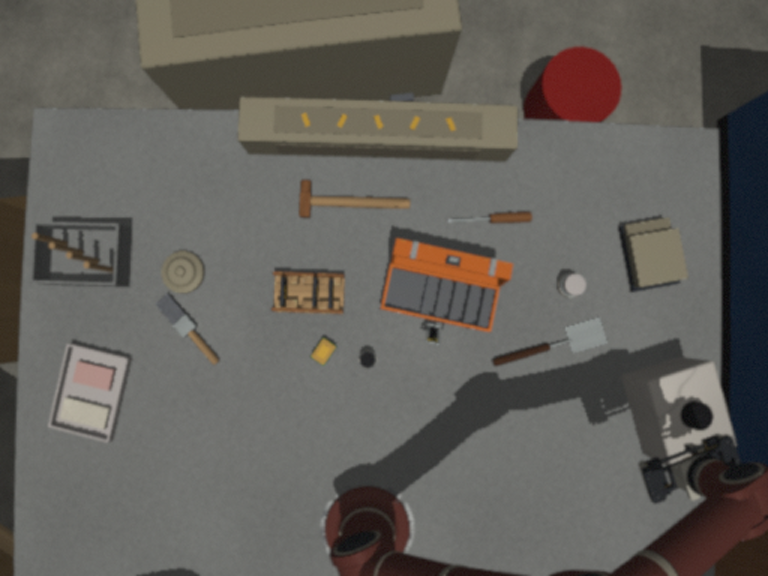

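The scene shows the rack with 3 panels (scene px ~410,220 to 390,245), the tin at (346,229) and the case at (330,330), lid open and away from the robot. Next I'll measure from the clouds.

```bash
python3 - <<'E'
from h import *
z=np.load('c0.npz')
a,A,b,B=z['a'],z['A'],z['b'],z['B']
def box(W,img,r,zlo,zhi,col=None,nm=''):
    x0,y0,x1,y1=r; w=W[y0:y1,x0:x1].reshape(-1,3); c=img[y0:y1,x0:x1].reshape(-1,3).astype(int)
    m=(w[:,2]>zlo)&(w[:,2]<zhi)
    if col: m&=col(c)
    w=w[m]; 
    r=cv2.minAreaRect(w[:,:2].astype(np.float32)*1000); print(nm,len(w),r,'z',np.percentile(w[:,2],[5,50,95]).round(3))
    return w
orange=lambda c:(c[:,0]>130)&(c[:,2]<80)
dark=lambda c:(c.sum(1)<200)
wood=lambda c:(c[:,0]>120)&(c[:,0]-c[:,2]>40)
for W,i,n,rr in ((B,b,'top',dict(case=(245,150,350,225),rack=(175,172,236,215),tin=(202,220,228,246),)),(A,a,'scene',dict(case=(170,180,270,260),rack=(240,135,295,186),tin=(220,142,240,164)))):
    box(W,i,rr['case'],.06,.08,orange,n+' rim')
    box(W,i,rr['case'],.12,.2,orange,n+' lid')
    box(W,i,rr['rack'],.03,.055,wood,n+' rack')
    box(W,i,rr['rack'],.065,.1,None,n+' panels')
    box(W,i,rr['tin'],.015,.04,None,n+' tin')
# panels: list clusters scene
for W,n,r in ((A,'s',(240,135,295,186)),(B,'t',(175,172,236,215))):
    w=W[r[1]:r[3],r[0]:r[2]].reshape(-1,3); w=w[w[:,2]>.06]
    m=np.zeros((200,200),np.uint8); 
    ii=((w[:,:2]-[.45,0.0])*500).astype(int); ok=((ii>=0)&(ii<200)).all(1); m[ii[ok,0],ii[ok,1]]=1
    k,l,st,ce=cv2.connectedComponentsWithStats(cv2.dilate(m,np.ones((3,3))))
    for j in range(1,k): print(n,st[j],ce[j]/500+[0,.45])
save(a,'s1.png',(165,130,295,260),5)
save(b,'t1.png',(170,145,350,250),4.4)
E
```

```text
top rim 748 ((553.375244140625, -153.0862579345703), (253.6300811767578, 125.18482971191406), 79.13106536865234) z [0.065 0.072 0.078]
top lid 728 ((623.101806640625, -165.3486785888672), (252.0879364013672, 38.17485427856445), 79.9082260131836) z [0.166 0.172 0.177]
top rack 345 ((546.7425537109375, 150.37887573242188), (155.03836059570312, 85.07640075683594), 89.6233901977539) z [0.039 0.045 0.051]
top panels 162 ((548.4183349609375, 151.1608123779297), (117.47019958496094, 62.80907440185547), 89.72161102294922) z [0.072 0.081 0.087]
top tin 179 ((414.0762023925781, 112.14157104492188), (38.37969970703125, 54.881591796875), 56.35054397583008) z [0.024 0.03  0.036]
scene rim 241 ((535.1657104492188, -149.3389129638672), (262.5055847167969, 103.10868072509766), 83.10767364501953) z [0.063 0.069 0.076]
scene lid 762 ((623.6334838867188, -166.0596923828125), (254.38600158691406, 40.92491149902344), 79.18142700195312) z [0.166 0.172 0.177]
scene rack 247 ((548.6957397460938, 153.11578369140625), (166.2935028076172, 91.63257598876953), 89.21804809570312) z [0.04  0.044 0.05 ]
scene panels 230 ((549.9824829101562, 150.546875), (122.62640380859375, 69.47320556640625), 89.15750122070312) z [0.066 0.077 0.086]
scene tin 149 ((414.556396484375, 111.91954040527344), (39.15390396118164, 62.13966751098633), 58.83416748046875) z [0.019 0.029 0.036]
s [ 43  31  11  36 266] [0.09569173 0.54678195]
s [ 97  32  11  36 287] [0.20333101 0.54825784]
s [ 60  35  12  34 250] [0.130704 0.553712]
t [ 45  32   7  33 205] [0.0953561  0.54672195]
t [ 63  33   7  34 213] [0.13139906 0.54762441]
t [ 99  32   8  34 208] [0.20331731 0.54705769]
```

View pics/s1.png

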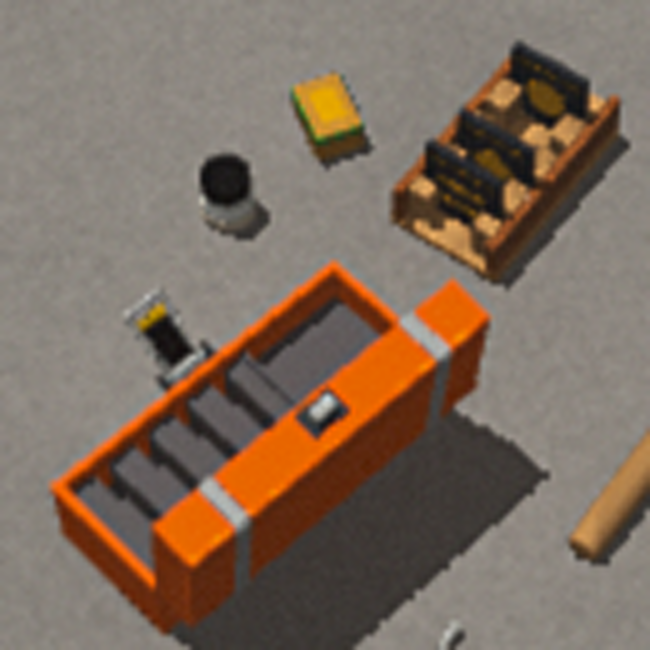

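View pics/t1.png

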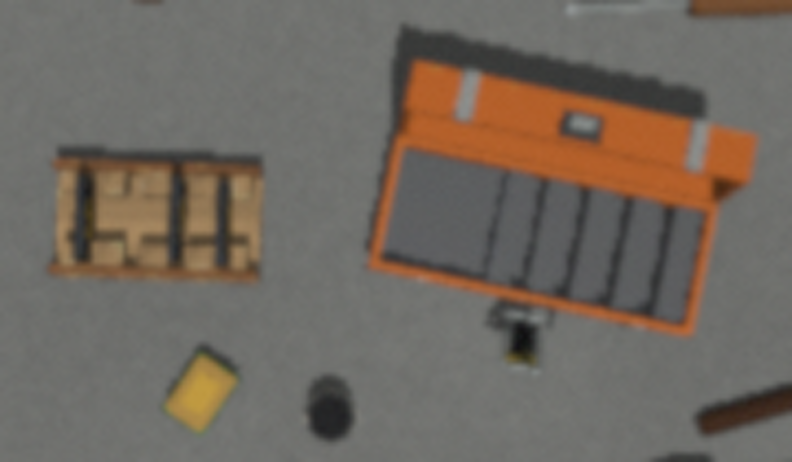

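```bash
cat >> h.py <<'E'
def go(p,ydir=None,quiet=False):
    """print remaining turn (deg, tool frame) for tool z down & tool y along world dir angle ydir(deg), then the shift in the turned tool frame"""
    s=sense(); R=Rn.from_rotvec(s['tool_rot']).as_matrix(); t=s['tool_pos']
    if ydir is None: T=R
    else:
        best=None
        for k in (0,180):
            a=np.radians(ydir+k); y=np.array([np.cos(a),np.sin(a),0]); zz=np.array([0,0,-1.]); x=np.cross(y,zz)
            T_=np.stack([x,y,zz],1); rv=Rn.from_matrix(R.T@T_).as_rotvec(degrees=True)
            if best is None or np.linalg.norm(rv)<np.linalg.norm(best[0]): best=(rv,T_)
        rv,T=best; print('turn',rv.round(2))
    print('TCP',t.round(4),'j7',round(float(s['joint_positions'][6]),2),'F',s['force'].round(1),'shift mm (tool, after turn)',((np.array(p)-t)@T*1000).round(1))
E
python3 - <<'E'
from h import *
s=sense(); print(Rn.from_rotvec(s['tool_rot']).as_matrix().round(3))
P=camera_params('wrist'); R=np.array(P['R']);print('cam pos',(-R.T@np.array(P['t'])).round(3),'view',R[2].round(3))
go([.5475,.203,.20],90)
E
```

```text
[[ 0.94   0.342 -0.001]
 [ 0.342 -0.94   0.002]
 [-0.    -0.002 -1.   ]]
cam pos [ 0.3   -0.582  0.384] view [-0.28  -0.099 -0.955]
turn [-0.13  0.02 19.99]
TCP [ 0.2219 -0.6102  0.2176] j7 -0.04 F [-0.3  0.6 -0.4] shift mm (tool, after turn) [ 325.6 -813.2   17.6]
```

{"op": "move_arm", "data": {
  "motion": [0,0,-0.02,0,0,6.66,0.093,0,0,-0.02,0,0,6.66,0.093,0,0,-0.02,0,0,6.66,0.093,0.026,-0.038,0,0,0,0,0.093,0.026,-0.038,0,0,0,0,0.093,0.026,-0.038,0,0,0,0,0.093,0.026,-0.038,0,0,0,0,0.093,0.026,-0.038,0,0,0,0,0.093,0.026,-0.038,0,0,0,0,0.093,0.026,-0.038,0,0,0,0,0.093,0.026,-0.038,0,0,0,0,0.093,0.026,-0.038,0,0,0,0,0.093,0.026,-0.038,0,0,0,0,0.093,0.026,-0.038,0,0,0,0,0.093,0.026,-0.038,0,0,0,0,0.093,0,0,0,0,0,0,0.093,0,0,0,0,0,0,0.093]
}}

```text
clock: 1.8
tool_pos: [0.5342, -0.1534, 0.278]
tool_rot: [-3.141, -0.005, 0.002]
force: [-0.2, -0.5, 0.9]
opening: 1.0
grasp_force: 0.0
```

```bash
python3 - <<'E'
from h import *
w,W=cloud('wrist'); np.savez('c1.npz',w=w,W=W); save(w,'w1.png',s=1.5)
P=camera_params('wrist')
go([.5475,.203,.20],90)
# project predicted case corners for yaw -10
th=np.radians(-10.2); ex=np.array([np.cos(th),np.sin(th),0]); ey=np.array([-np.sin(th),np.cos(th),0])
E
```

```text
turn [ 0.04  0.09 -0.01]
TCP [ 0.5335 -0.1554  0.2781] j7 -1.34 F [ 0.9 -1.8  0.1] shift mm (tool, after turn) [  14.  -358.4   78.1]
```

View pics/w1.png

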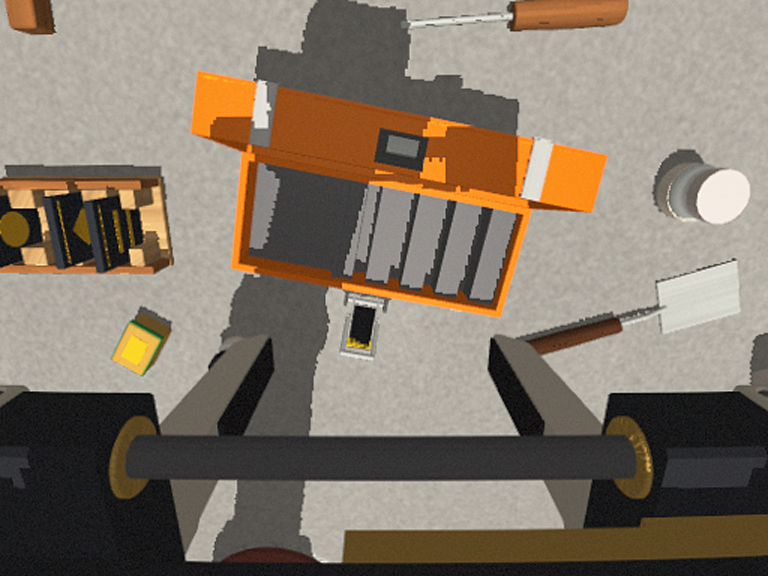

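The wrist view shows the front rim corners at about (233,268) and (505,316), with the disc, diamond and bars panels on the left. The latch lever sits near (360,320), with the bail lying on it.

```bash
cat >> h.py <<'E'
def ray(P,px,z):
    n=cv2.undistortPoints(np.array([[px]],float),np.array(P['K']),np.array(P['D']))[0,0]
    R=np.array(P['R']); c=-R.T@np.array(P['t']); d=R.T@np.array([n[0],n[1],1]); return c+d*(z-c[2])/d[2]
E
python3 - <<'E'
from h import *
P=camera_params('wrist'); z=np.load('c1.npz'); w,W=z['w'],z['W']
c=w.astype(int); org=(c[...,0]>150)&(c[...,2]<90)&(W[...,2]>.062)&(W[...,2]<.078)
pts=W[org][:,:2]; pts=pts[pts[:,0]<.62]
# fit front outer edge: robust, yaw scan minimising extents
for px in ((233,268),(505,316),(530,208)): print('corner',ray(P,(px[0]/1.5,px[1]/1.5),.07).round(4))
best=[]
from scipy.optimize import minimize
for th in np.arange(-14,-6,.25):
    t=np.radians(th); ex=np.array([np.cos(t),np.sin(t)]); ey=np.array([-np.sin(t),np.cos(t)])
    u=pts@ex; v=pts@ey; h,e=np.histogram(u,np.arange(.4,.8,.001)); h2,_=np.histogram(v,np.arange(-.5,.2,.001)); best.append(((h**2).sum()+(h2**2).sum(),th,*np.percentile(u,[.5]),*np.percentile(v,[.5,99.5])))
print(len(pts),sorted(best)[-3:])
m=(W[...,2]>.077)&(W[...,2]<.088)&(W[...,1]>.05)&(W[...,1]<.25)&(W[...,0]<.62)
p=W[m]; 
for lo,hi in ((.08,.115),(.115,.15),(.18,.23)):
    q=p[(p[:,1]>lo)&(p[:,1]<hi)]; print('panel',len(q),np.median(q,0).round(4),q.min(0).round(3),q.max(0).round(3)) if len(q) else 0
m=(W[...,2]>.022)&(W[...,2]<.035)&(W[...,1]>.07)&(W[...,1]<.2)&(W[...,0]<.46)
print('tin',m.sum(),cv2.minAreaRect((W[m][:,:2]*1000).astype(np.float32)))
m=(W[...,2]>.16)&(W[...,2]<.19)&org.any()
print('lid',cv2.minAreaRect((W[m][:,:2]*1000).astype(np.float32)))
E
```

```text
corner [ 0.5147 -0.0209  0.07  ]
corner [ 0.4676 -0.2732  0.07  ]
corner [ 0.569  -0.2865  0.07  ]
2491 [(np.int64(235537), np.float64(-11.0), np.float64(0.5088894898977306), np.float64(-0.1711739164423082), np.float64(0.2286450125256237)), (np.int64(236905), np.float64(-10.5), np.float64(0.5086072537369225), np.float64(-0.17614645379588217), np.float64(0.22428871337729656)), (np.int64(246787), np.float64(-10.75), np.float64(0.5087397522106845), np.float64(-0.17367461561219052), np.float64(0.22646901877329478))]
panel 397 [0.5474 0.0951 0.082 ] [0.515 0.092 0.077] [0.577 0.102 0.085]
panel 404 [0.549  0.1311 0.0819] [0.517 0.128 0.077] [0.581 0.139 0.085]
tin 790 ((413.37384033203125, 111.7978515625), (39.4320182800293, 57.85451126098633), 57.127559661865234)
lid ((622.4135131835938, -166.1923370361328), (255.6603240966797, 38.767147064208984), 79.36129760742188)
```

```bash
python3 - <<'E'
from h import *
P=camera_params('wrist'); w=np.load('c1.npz')['w']
C=np.array([.5423,-.1566]); t=np.radians(-10.6); ex=np.array([np.cos(t),np.sin(t)]); ey=np.array([-np.sin(t),np.cos(t)])
def pr(x,y,z):
    X=np.array([*(C+x*ex+y*ey),z]); R=np.array(P['R']); return cv2.projectPoints(X[None],cv2.Rodrigues(R)[0],np.array(P['t']),np.array(P['K']),np.array(P['D']))[0][0,0]
x0,y0,s=140,90,3.5
im=cv2.resize(w[y0:230,x0:365],None,fx=s,fy=s,interpolation=cv2.INTER_CUBIC)
def ln(a,b,col):
    f=lambda q:tuple(int(round((v+.5-o)*s)) for v,o in zip(pr(*q),(x0,y0)))
    cv2.line(im,f(a),f(b),col,1)
for y in (11,-23,-57,-91):
    for d in (-6.5,6.5): ln((-.046,(y+d)/1e3,.055),(.046,(y+d)/1e3,.055),(0,255,0))
c=[(-.052,-.127,.07),(-.052,.127,.07),(.052,.127,.07),(.052,-.127,.07)]
for i in range(4): ln(c[i],c[(i+1)%4],(0,0,255))
cv2.imwrite('pics/w1c.png',im[:,:,::-1])
E
```

```text
(no output)
```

View pics/w1c.png

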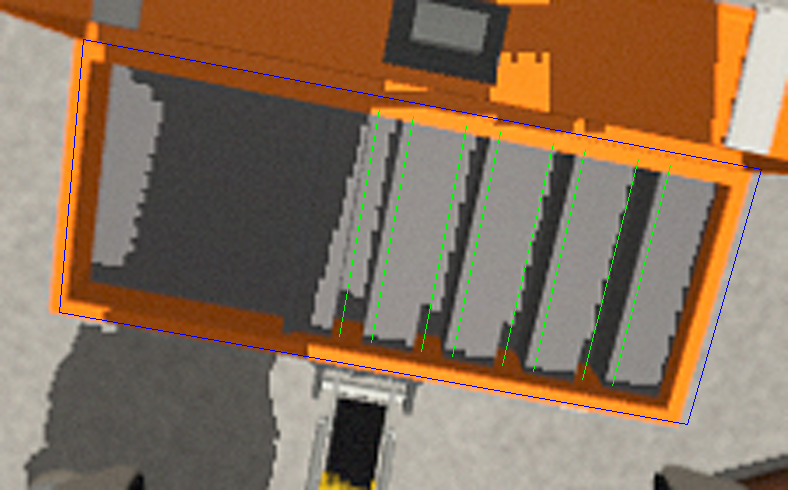

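{"op": "move_arm", "data": {
  "motion": [0.0014,-0.036,0.01,0,0,0,0.04,0.0014,-0.036,0.01,0,0,0,0.04,0.0014,-0.036,0.01,0,0,0,0.04,0.0014,-0.036,0.01,0,0,0,0.04,0.0014,-0.036,0.01,0,0,0,0.04,0.0014,-0.036,0.01,0,0,0,0.04,0.0014,-0.036,0.01,0,0,0,0.04,0.0014,-0.036,0.01,0,0,0,0.04,0.0014,-0.036,0.01,0,0,0,0.04,0.0014,-0.036,0.01,0,0,0,0.04,0,0,0.02,0,0,0,0.04,0,0,0.02,0,0,0,0.04,0,0,0,0,0,0,0.04,0,0,0,0,0,0,0.04]
}}

```text
clock: 3.25
tool_pos: [0.5486, 0.2032, 0.1389]
tool_rot: [3.14, -0.005, -0.0]
force: [-0.1, -0.7, 0.7]
opening: 0.428
grasp_force: 0.0
```

```bash
python3 - <<'E'
from h import *
go([.5475,.203,.052],90)
w,W=cloud('wrist'); save(w,'w2.png',s=1.5)
for zlo,zhi in ((.078,.087),):
  m=(W[...,2]>zlo)&(W[...,2]<zhi)&(W[...,1]>.05)&(W[...,1]<.25)&(W[...,0]<.62)&(W[...,0]>.49)
  p=W[m]
  for lo,hi in ((.08,.115),(.115,.15),(.19,.22)):
    q=p[(p[:,1]>lo)&(p[:,1]<hi)]; print(len(q),np.percentile(q,[1,50,99],axis=0).round(4).tolist(),np.polyfit(q[:,0],q[:,1],1)[0].round(3)) if len(q) else 0
E
```

```text
turn [ 0.06  0.   -0.17]
TCP [0.5486 0.2032 0.1389] j7 -2.02 F [-0.1 -0.7  0.7] shift mm (tool, after turn) [-1.1  0.2 86.9]
779 [[0.5155, 0.0938, 0.0783], [0.5486, 0.0987, 0.082], [0.5776, 0.1021, 0.0837]] -0.009
761 [[0.5189, 0.1293, 0.0782], [0.5518, 0.134, 0.0821], [0.5809, 0.1375, 0.0838]] -0.008
650 [[0.5161, 0.2018, 0.0806], [0.5491, 0.2052, 0.0822], [0.5789, 0.2088, 0.0838]] -0.005
```

View pics/w2.png

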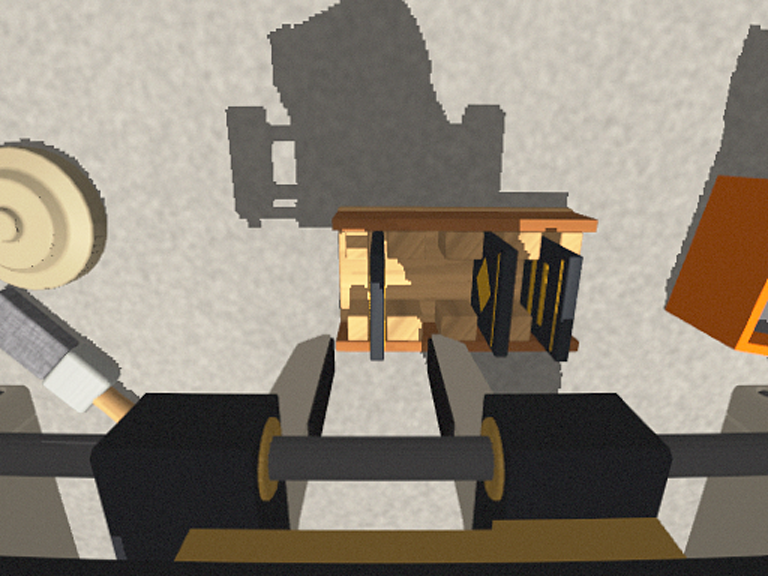

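The disc panel is edge-on at (377,295), centred between the fingers. Descending to grasp it.

{"op": "move_arm", "data": {
  "motion": [0,-0.001,0.03,0,0,0,0.04,0,0,0.03,0,0,0,0.04,0,0,0.02,0,0,0,0.04,0,0,0.007,0,0,0,0.04,0,0,0,0,0,0,0.04,0,0,0,0,0,0,0,0,0,0,0,0,0,0,0,0,0,0,0,0,0,0,0,0,0,0,0,0,0,0,0,0,0,0,0]
}}

```text
clock: 4.3
tool_pos: [0.5483, 0.2063, 0.0522]
tool_rot: [-3.141, -0.0, -0.001]
force: [0.0, -0.5, 2.0]
opening: 0.085
grasp_force: 30.0
```

{"op": "move_arm", "data": {
  "motion": [0,0,-0.02,0,0,0,0,0,0,-0.025,0,0,0,0,0,0,-0.03,0,0,0,0,0,0,-0.03,0,0,0,0,0,0,0,0,0,5.3,0,0,0,0,0,0,5.3,0,0.004,0.0344,0,0,0,0,0,0.004,0.0344,0,0,0,0,0,0.004,0.0344,0,0,0,0,0,0.004,0.0344,0,0,0,0,0,0.004,0.0344,0,0,0,0,0,0.004,0.0344,0,0,0,0,0,0.005,0.0344,0,0,0,0,0,0.005,0.0344,0,0,0,0,0,0.005,0.0344,0,0,0,0,0,0.005,0.0344,0,0,0,0,0,0.006,0.0344,0,0,0,0,0,0.006,0.0344,0,0,0,0,0,0,0,0,0,0,0,0,0,0,0,0,0,0,0]
}}

```text
clock: 6.3
tool_pos: [0.5266, -0.2106, 0.1564]
tool_rot: [-3.127, 0.294, 0.001]
force: [0.2, 0.9, -0.3]
opening: 0.084
grasp_force: 30.0
```

```bash
python3 - <<'E'
from h import *
go([.5283,-.2097,.069],79.4)
P=camera_params('wrist'); w,W=cloud('wrist'); np.savez('c3.npz',w=w,W=W); save(w,'w3.png',(120,60,400,260),2.8)
E
```

```text
turn [-0.02  0.04 -0.13]
TCP [ 0.5266 -0.2106  0.1564] j7 -1.44 F [ 0.2  0.9 -0.3] shift mm (tool, after turn) [ 1.4 -1.2 87.4]
```

View pics/w3.png

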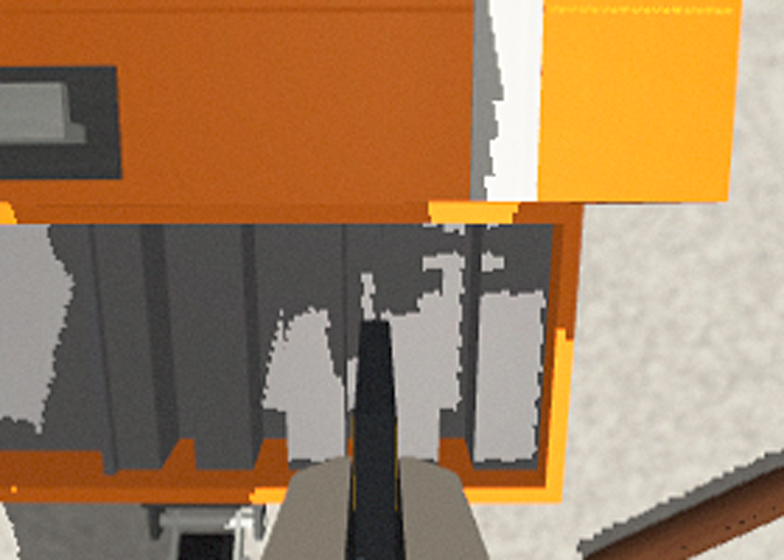

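```bash
python3 - <<'E'
from h import *
W=np.load('c3.npz')['W']
C=np.array([.5427,-.1544]); t=np.radians(-10.6); ex=np.array([np.cos(t),np.sin(t)]); ey=np.array([-np.sin(t),np.cos(t)])
q=W.reshape(-1,3); q=q[~np.isnan(q[:,0])]; u=(q[:,:2]-C)@ex; v=(q[:,:2]-C)@ey
m=(abs(u)<.05)&(abs(v)<.125)
for ulo,uhi in ((-.04,-.02),(.0,.02),(.02,.04)):
    s=m&(u>ulo)&(u<uhi)
    bins=np.arange(-.124,.05,.002); 
    print(ulo,[(int(round(b*1000)),int(round(1000*np.median(q[s&(v>=b)&(v<b+.002),2])))) for b in bins if (s&(v>=b)&(v<b+.002)).sum()>2])
r=(q[:,2]>.066)&(q[:,2]<.074)&(abs(u)<.06)&(v<-.11)&(v>-.14); print('right rim',np.percentile(v[r],[2,50,98]))
r=(q[:,2]>.066)&(q[:,2]<.074)&(u<-.035)&(u>-.065)&(abs(v)<.12); print('front rim',np.percentile(u[r],[2,50,98]))
E
```

```text
-0.04 [(-124, 70), (-122, 70), (-120, 70), (-118, 60), (-116, 55), (-114, 55), (-112, 56), (-110, 55), (-108, 55), (-106, 55), (-104, 55), (-102, 55), (-100, 55), (-98, 56), (-96, 48), (-94, 25), (-92, 25), (-90, 25), (-88, 25), (-86, 25), (-82, 55), (-80, 55), (-78, 55), (-76, 55), (-74, 55), (-72, 55), (-70, 55), (-68, 55), (-66, 55), (-62, 186), (-60, 186), (-58, 186), (-56, 186), (-54, 179), (-50, 25), (-48, 46), (-46, 56), (-44, 55), (-42, 55), (-40, 55), (-38, 55), (-36, 56), (-34, 55), (-32, 55), (-30, 55), (-28, 55), (-24, 26), (-22, 26), (-20, 26), (-18, 26), (-16, 26), (-14, 42), (-12, 55), (-10, 56), (-8, 55), (-6, 55), (-4, 55), (-2, 55), (0, 55), (2, 55), (4, 56), (6, 55), (14, 26), (16, 26), (18, 26), (20, 43), (22, 55), (24, 56), (26, 55), (28, 55), (30, 55), (32, 56), (34, 55), (36, 59), (38, 60), (40, 60), (48, 39)]
0.0 [(-124, 71), (-122, 70), (-120, 71), (-118, 257), (-116, 274), (-114, 275), (-112, 274), (-110, 275), (-108, 274), (-106, 274), (-104, 274), (-102, 274), (-100, 274), (-98, 274), (-96, 57), (-94, 274), (-92, 270), (-90, 268), (-88, 269), (-86, 268), (
[... 1088 characters left out ...]
66, 263), (-64, 258), (-62, 254), (-60, 254), (-58, 254), (-56, 255), (-54, 260), (-52, 263), (-50, 263), (-48, 263), (-46, 263), (-44, 263), (-42, 263), (-40, 262), (-38, 263), (-36, 263), (-34, 263), (-32, 263), (-30, 262), (-28, 263), (-26, 260), (-24, 258), (-22, 257), (-20, 257), (-18, 257), (-16, 257), (-14, 255), (-12, 257), (-10, 257), (-8, 257), (-6, 257), (-4, 257), (-2, 257), (0, 257), (2, 257), (4, 257), (6, 257), (8, 258), (10, 258), (12, 257), (14, 254), (16, 26), (18, 246), (20, 148), (22, 56), (24, 55), (26, 55), (28, 56), (30, 55), (32, 56), (34, 56), (36, 60), (38, 60), (48, 38)]
right rim [-0.12366536 -0.11981204 -0.11141766]
front rim [-0.05558678 -0.04889229 -0.04345303]
```

```bash
cat >> h.py <<'E'
C=np.array([.5427,-.1544]); th=np.radians(-10.6); ex=np.array([np.cos(th),np.sin(th)]); ey=np.array([-np.sin(th),np.cos(th)])
def uv(p): d=np.asarray(p)[...,:2]-C; return d@ex,d@ey
def cw(x,y,z): return [*(C+x*ex+y*ey),z]
E
python3 - <<'E'
from h import *
z=np.load('c3.npz'); W=z['W']; q=W.reshape(-1,3); q=q[~np.isnan(q[:,0])]; u,v=uv(q)
for lo,hi in ((.11,.13),(.13,.15),(.15,.17),(.17,.186),(.18,.19)):
    m=(abs(u)<.045)&(v>-.08)&(v<-.03)&(q[:,2]>lo)&(q[:,2]<hi)
    if m.sum()>3: print(lo,m.sum(),(np.percentile(v[m],[1,10,50,90,99])*1000).round(1),(np.percentile(u[m],[1,99])*1000).round(1))
print('tcp uv',uv(sense()['tool_pos']))
# per row of image: panel end edge
E
```

```text
0.11 58 [-62.2 -61.5 -58.7 -55.1 -54.4] [23.9 25.4]
0.13 94 [-62.1 -61.4 -58.  -55.3 -54.6] [24.4 25.6]
0.15 453 [-75.7 -71.  -58.1 -45.6 -41.1] [ 1.9 25.5]
0.17 1153 [-76.4 -71.9 -58.1 -44.7 -40.2] [-24.3  25.6]
0.18 1778 [-76.4 -66.5 -58.1 -50.  -40.4] [-24.3  25.4]
tcp uv (np.float64(-0.0053343624710743874), np.float64(-0.05646845266097691))
```

{"op": "move_arm", "data": {
  "motion": [0,-0.0032,0.02,0,0,0,0,0,0,0.02,0,0,0,0,0,0,0.01,0,0,0,0,0,0,0,0,0,0,0]
}}

```text
clock: 6.75
tool_pos: [0.527, -0.2048, 0.1053]
tool_rot: [-3.127, 0.286, 0.005]
force: [-0.5, 0.2, -0.3]
opening: 0.082
grasp_force: 30.0
```

```bash
python3 - <<'E'
from h import *
go(cw(-.004,-.053,.069),79.4)
w,W=cloud('wrist'); np.savez('c4.npz',w=w,W=W); save(w,'w4.png',(180,110,330,230),5)
q=W.reshape(-1,3); q=q[~np.isnan(q[:,0])]; u,v=uv(q); print('tcp uv',uv(sense()['tool_pos']))
m=(abs(u)<.045)&(v>-.08)&(v<-.03)&(q[:,2]>.065)&(q[:,2]<.11);print(m.sum(),(np.percentile(v[m],[2,50,98])*1000).round(1))
for ulo,uhi in ((-.045,-.025),(.02,.045)):
    s=(u>ulo)&(u<uhi)
    print([(int(round(b*1000)),int(round(1000*np.median(q[s&(v>=b)&(v<b+.0015),2])))) for b in np.arange(-.11,.04,.0015) if (s&(v>=b)&(v<b+.0015)).sum()>2])
E
```

```text
turn [-0.08  0.2   0.14]
TCP [ 0.527  -0.2048  0.1053] j7 -1.45 F [-0.5  0.2 -0.3] shift mm (tool, after turn) [ 2.2  0.6 36.3]
tcp uv (np.float64(-0.0052395879585536796), np.float64(-0.05299208238335102))
278 [-63.1 -52.1 -42.1]
[(-110, 55), (-108, 55), (-107, 55), (-106, 55), (-104, 55), (-102, 55), (-101, 55), (-99, 55), (-98, 55), (-96, 55), (-95, 42), (-93, 25), (-92, 25), (-90, 25), (-89, 25), (-87, 25), (-86, 26), (-81, 55), (-80, 55), (-78, 55), (-60, 32), (-56, 135), (-53, 135), (-51, 135), (-50, 135), (-27, 56), (-23, 26), (-21, 26), (-20, 25), (-18, 26), (-17, 25), (-15, 26), (-14, 40), (-12, 55), (-11, 55), (-9, 55), (-8, 56), (-6, 55), (-5, 55), (-3, 55), (-2, 55), (0, 55), (1, 55), (3, 55), (4, 55), (6, 55), (7, 55), (16, 26), (18, 25), (19, 26), (21, 43), (22, 55), (24, 55), (25, 56), (27, 55), (28, 55), (30, 55), (31, 55), (33, 55), (34, 56), (36, 59), (37, 60), (39, 60)]
[(-110, 205), (-108, 205), (-107, 205), (-106, 205), (-104, 205), (-102, 205), (-101, 205), (-99, 205), (-98, 205), (-96, 205), (-95, 55), (-93, 206), (-92, 206), (-90, 206), (-89, 27), (-87, 25), (-
[... 251 characters left out ...]
-54, 203), (-53, 136), (-51, 202), (-50, 203), (-48, 207), (-47, 211), (-45, 210), (-44, 211), (-42, 211), (-41, 211), (-39, 211), (-38, 210), (-36, 210), (-35, 211), (-33, 210), (-32, 211), (-30, 210), (-29, 210), (-27, 210), (-26, 212), (-24, 212), (-23, 211), (-21, 211), (-20, 26), (-18, 25), (-17, 205), (-15, 206), (-14, 54), (-12, 205), (-11, 205), (-9, 205), (-8, 205), (-6, 205), (-5, 205), (-3, 205), (-2, 205), (0, 205), (1, 205), (3, 205), (4, 205), (6, 206), (7, 206), (9, 206), (10, 207), (12, 206), (13, 206), (15, 207), (16, 206), (18, 206), (19, 203), (21, 45), (22, 55), (24, 194), (25, 194), (27, 56), (28, 56), (30, 55), (31, 55), (33, 55), (34, 55), (36, 59), (37, 60), (39, 60)]
```

View pics/w4.png

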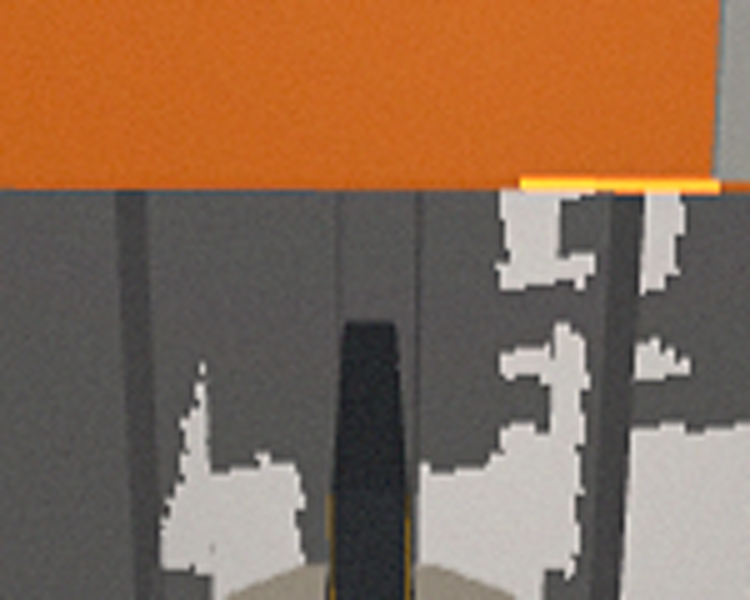

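The panel's lower edge is at x 343–397 and slot 3 at 336–418, so I shift 1 mm in +tool y and insert.

{"op": "move_arm", "data": {
  "motion": [0.001,0.001,0.006,0,0,0,0,0,0,0.01,0,0,0,0,0,0,0.01,0,0,0,0,0,0,0.008,0,0,0,0,0,0,0,0,0,0,0]
}}

```text
clock: 7.3
tool_pos: [0.5275, -0.2075, 0.0711]
tool_rot: [-3.127, 0.29, 0.005]
force: [-0.3, -0.5, -0.5]
opening: 0.085
grasp_force: 30.0
```

{"op": "move_arm", "data": {
  "motion": [0,0,0.003,0,0,0,0,0,0,0,0,0,0,0.018,0,0,0,0,0,0,0.018,0,0,0,0,0,0,0.018,0,0,-0.01,0,0,0,0.018,0,0,-0.025,0,0,0,0.018,0,0,-0.025,0,0,0,0.018,0,0,-0.025,0,0,-5.3,0.018,0,0,0,0,0,-5.3,0.018,0.0022,-0.034,0,0,0,0,0.018,0.0022,-0.034,0,0,0,0,0.018,0.0022,-0.034,0,0,0,0,0.018,0.0022,-0.034,0,0,0,0,0.018,0.0022,-0.034,0,0,0,0,0.018,0.0022,-0.034,0,0,0,0,0.018,0.0022,-0.034,0,0,0,0,0.018,0.0022,-0.034,0,0,0,0,0.018,0.0022,-0.034,0,0,0,0,0.018,0.0022,-0.034,0,0,0,0,0.018,0,0,0,0,0,0,0.018]
}}

```text
clock: 9.3
tool_pos: [0.5502, 0.1397, 0.1558]
tool_rot: [-3.136, -0.016, -0.003]
force: [-0.1, -0.2, 0.2]
opening: 0.194
grasp_force: 0.0
```

```bash
cat >> h.py <<'E'
C=np.array([.5433,-.1515])
def panels(W):
    m=(W[...,2]>.0795)&(W[...,2]<.086)&(W[...,1]>.05)&(W[...,1]<.25)&(W[...,0]<.62)&(W[...,0]>.49); p=W[m]
    for lo,hi in ((.08,.118),(.118,.155)):
        q=p[(p[:,1]>lo)&(p[:,1]<hi)]
        if len(q)>20: print('panel',len(q),np.percentile(q,[3,97],axis=0).round(4).tolist(),np.polyfit(q[:,0],q[:,1],1)[0].round(3))
E
python3 - <<'E'
from h import *
go([.5495,.133,.052],90)
w,W=cloud('wrist'); panels(W); save(w,'w5.png',(200,100,380,260),4.4)
E
```

```text
turn [-0.31 -0.1   0.58]
TCP [0.5502 0.1397 0.1558] j7 -1.9 F [-0.1 -0.2  0.2] shift mm (tool, after turn) [ -0.7   6.7 103.8]
panel 612 [[0.5163, 0.0937, 0.0807], [0.5763, 0.1012, 0.0835]] -0.006
panel 598 [[0.5199, 0.1295, 0.0808], [0.5797, 0.137, 0.0834]] -0.011
```

View pics/w5.png

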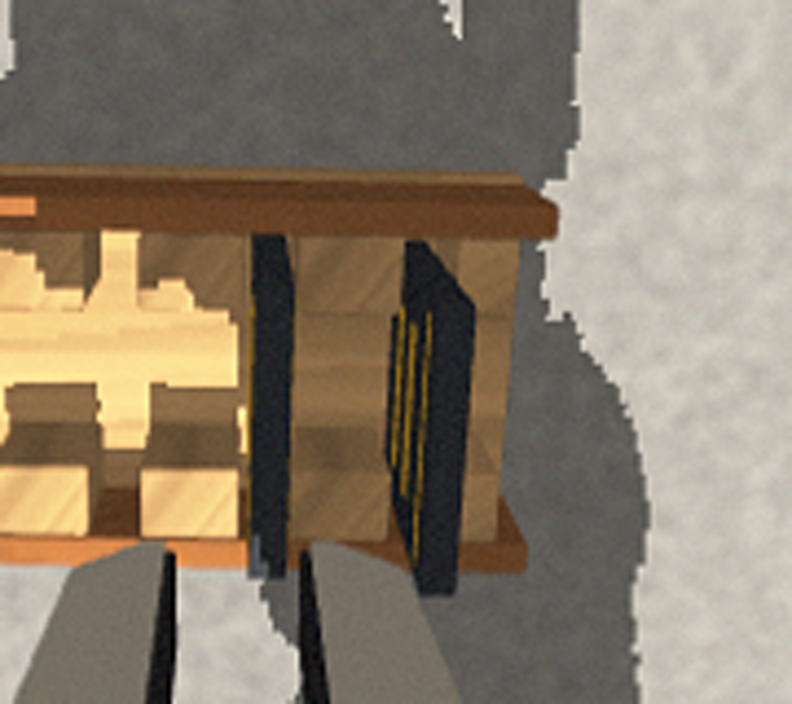

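The diamond panel is at x 250–290 and the finger gap centre at x 237, so I need about +6 mm in tool y.

{"op": "move_arm", "data": {
  "motion": [-0.0007,0.006,0.02,0,0,0.5,0.018,0,0,0.02,0,0,0,0.018,0,0,0.02,0,0,0,0.018,0,0,0,0,0,0,0.018,0,0,0,0,0,0,0.018]
}}

```text
clock: 9.85
tool_pos: [0.5502, 0.1248, 0.0953]
tool_rot: [3.141, -0.016, 0.001]
force: [0.7, -0.0, 0.2]
opening: 0.192
grasp_force: 0.0
```

```bash
python3 - <<'E'
from h import *
go([.5495,.1335,.052],90)
w,W=cloud('wrist'); panels(W)
E
```

```text
turn [ 0.04 -0.02 -0.6 ]
TCP [0.5502 0.1248 0.0953] j7 -1.91 F [ 0.7 -0.   0.2] shift mm (tool, after turn) [-0.7 -8.7 43.3]
panel 557 [[0.5423, 0.0935, 0.0808], [0.5772, 0.101, 0.0834]] 0.041
panel 846 [[0.5196, 0.1294, 0.0808], [0.5804, 0.1366, 0.0834]] 0.016
```

{"op": "move_arm", "data": {
  "motion": [0,0,0,0,0,0,0.018,0,0,0,0,0,0,0.018,0,0,0,0,0,0,0.018,0,0,0,0,0,0,0.018]
}}

```text
clock: 10.3
tool_pos: [0.55, 0.1262, 0.0951]
tool_rot: [-3.141, 0.013, -0.001]
force: [0.5, -0.1, 0.4]
opening: 0.191
grasp_force: 0.0
```

```bash
python3 - <<'E'
from h import *
go([.5495,.1335,.052],90)
E
```

```text
turn [-0.01 -0.04 -0.49]
TCP [0.55   0.1262 0.0951] j7 -1.91 F [ 0.5 -0.1  0.4] shift mm (tool, after turn) [-0.5 -7.3 43.1]
```

{"op": "move_arm", "data": {
  "motion": [0,-0.0073,0,0,0,-0.5,0.018,0,0,0,0,0,0,0.018,0,0,0,0,0,0,0.018,0,0,0,0,0,0,0.018,0,0,0,0,0,0,0.018]
}}

```text
clock: 10.8
tool_pos: [0.5499, 0.1333, 0.0946]
tool_rot: [3.141, -0.0, -0.0]
force: [1.1, -0.8, 0.6]
opening: 0.195
grasp_force: 0.0
```

```bash
python3 - <<'E'
from h import *
go([.5495,.1335,.052],90)
w,W=cloud('wrist'); panels(W); save(w,'w6.png',(200,100,380,260),4.4)
E
```

```text
turn [ 0.01  0.01 -0.01]
TCP [0.5499 0.1333 0.0946] j7 -1.91 F [ 1.1 -0.8  0.6] shift mm (tool, after turn) [-0.4 -0.2 42.6]
panel 820 [[0.5276, 0.0936, 0.0804], [0.5768, 0.1012, 0.0834]] 0.013
panel 990 [[0.5203, 0.1295, 0.081], [0.5799, 0.1371, 0.0834]] -0.006
```

View pics/w6.png

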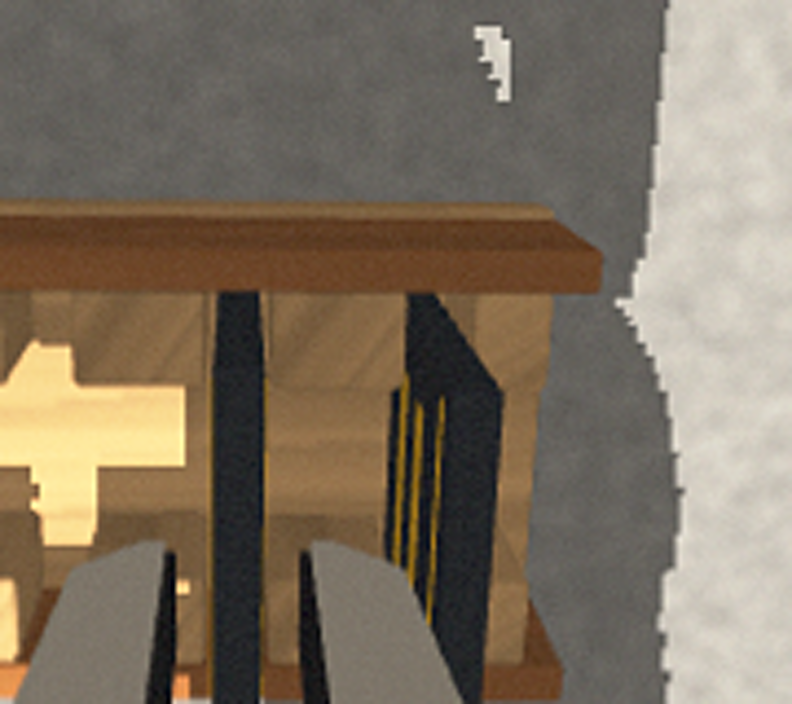

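Centred: the panel is at 213–263 and the finger gap at 175–300. Descend, grip, lift.

{"op": "move_arm", "data": {
  "motion": [0,0,0.015,0,0,0,0.018,0,0,0.015,0,0,0,0.018,0,0,0.012,0,0,0,0.018,0,0,0,0,0,0,0.018,0,0,0,0,0,0,0,0,0,0,0,0,0,0,0,0,0,0,0,0,0,0,0,0,0,0,0,0]
}}

```text
clock: 11.65
tool_pos: [0.5503, 0.1335, 0.0532]
tool_rot: [-3.141, -0.0, -0.002]
force: [-0.3, -1.2, 0.7]
opening: 0.086
grasp_force: 30.0
```

{"op": "move_arm", "data": {
  "motion": [0,0,-0.015,0,0,0,0,0,0,-0.025,0,0,0,0,0,0,-0.03,0,0,5.3,0,0,0,-0.03,0,0,5.3,0,0.0038,0.01,0,0,0,0,0,0.0038,0.02,0,0,0,0,0,0.0038,0.03,0,0,0,0,0,0.0038,0.036,0,0,0,0,0,0.0038,0.038,0,0,0,0,0,0.0038,0.038,0,0,0,0,0,0.0038,0.036,0,0,0,0,0,0.0038,0.034,0,0,0,0,0,0.0038,0.03,0,0,0,0,0,0.0038,0.02,0,0,0,0,0,0.0038,0.0125,0,0,0,0,0,0,0,0,0,0,0,0,0,0,0.01,0,0,0,0,0,0,0.02,0,0,0,0,0,0,0.01,0,0,0,0,0,0,0,0,0,0,0]
}}

```text
clock: 13.65
tool_pos: [0.5338, -0.1714, 0.1107]
tool_rot: [-3.127, 0.286, 0.007]
force: [-0.1, -0.0, -1.7]
opening: 0.084
grasp_force: 30.0
```

```bash
python3 - <<'E'
from h import *
go(cw(-.004,-.023,.069),79.4)
E
```

```text
turn [-0.08  0.27  0.16]
TCP [ 0.5338 -0.1714  0.1107] j7 -1.51 F [-0.1 -0.  -1.7] shift mm (tool, after turn) [ 1.7  1.7 41.7]
```

{"op": "move_arm", "data": {
  "motion": [0.0015,0.0017,0.003,0,0,0,0,0,0,0,0,0,0,0,0,0,0,0,0,0,0,0,0,0,0,0,0,0]
}}

```text
clock: 14.05
tool_pos: [0.5365, -0.1756, 0.1102]
tool_rot: [3.128, -0.29, 0.002]
force: [-0.5, 0.3, -0.3]
opening: 0.085
grasp_force: 30.0
```

```bash
python3 - <<'E'
from h import *
go(cw(-.004,-.023,.069),79.4)
w,W=cloud('wrist'); np.savez('c7.npz',w=w,W=W); save(w,'w7.png',(180,110,330,230),5)
E
```

```text
turn [ 0.   -0.06  0.  ]
TCP [ 0.5365 -0.1756  0.1102] j7 -1.5 F [-0.5  0.3 -0.3] shift mm (tool, after turn) [-1.8 -1.9 41.2]
```

View pics/w7.png

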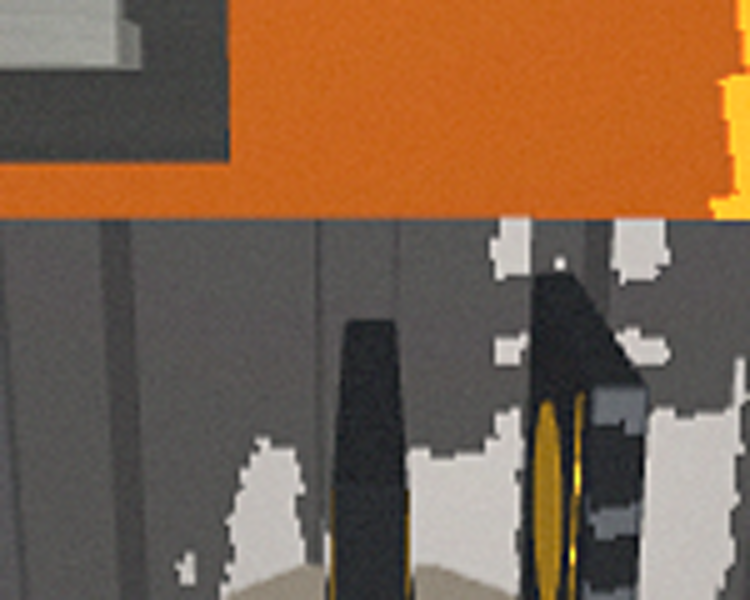

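The disc panel stands upright at the right. Panel bottom is at 345–397 and slot 2 at 317–398, so I shift 2 mm towards +y, then insert.

{"op": "move_arm", "data": {
  "motion": [-0.001,-0.002,0,0,0,0,0,0,0,0,0,0,0,0,0,0,0,0,0,0,0,0,0,0.008,0,0,0,0,0,0,0.01,0,0,0,0,0,0,0.01,0,0,0,0,0,0,0.008,0,0,0,0,0,0,0.004,0,0,0,0,0,0,0,0,0,0,0]
}}

```text
clock: 15.0
tool_pos: [0.5353, -0.1733, 0.069]
tool_rot: [-3.128, 0.29, 0.002]
force: [0.2, -0.1, -1.0]
opening: 0.08
grasp_force: 30.0
```

{"op": "move_arm", "data": {
  "motion": [0,0,0,0,0,0,0.018,0,0,0,0,0,0,0.018,0,0,0,0,0,0,0.018,0,0,-0.01,0,0,0,0.018,0,0,-0.025,0,0,0,0.018,0,0,-0.025,0,0,-5.3,0.018,0,0,-0.024,0,0,-5.3,0.018,0.0011,-0.01,0,0,0,0,0.018,0.0011,-0.02,0,0,0,0,0.018,0.0011,-0.03,0,0,0,0,0.018,0.0011,-0.034,0,0,0,0,0.018,0.0011,-0.036,0,0,0,0,0.018,0.0011,-0.036,0,0,0,0,0.018,0.0011,-0.034,0,0,0,0,0.018,0.0012,-0.03,0,0,0,0,0.018,0.0012,-0.02,0,0,0,0,0.018,0.0012,-0.012,0,0,0,0,0.018,0.0012,-0.0085,0,0,0,0,0.018,0,0,0.03,0,0,0,0.018,0,0,0.02,0,0,0,0.018]
}}

```text
clock: 17.0
tool_pos: [0.5479, 0.0963, 0.1027]
tool_rot: [3.141, -0.003, -0.0]
force: [-0.1, 0.5, -0.2]
opening: 0.195
grasp_force: 0.0
```

{"op": "move_arm", "data": {
  "motion": [0,0,0,0,0,0,0.018,0,0,0,0,0,0,0.018,0,0,0,0,0,0,0.018,0,0,0,0,0,0,0.018]
}}

```text
clock: 17.4
tool_pos: [0.549, 0.097, 0.1049]
tool_rot: [-3.141, 0.001, -0.004]
force: [0.6, 0.4, -0.5]
opening: 0.194
grasp_force: 0.0
```

```bash
python3 - <<'E'
from h import *
w,W=cloud('wrist'); panels(W)
go([.5475,.0975,.052],90)
E
```

```text
panel 902 [[0.5164, 0.0937, 0.0809], [0.5767, 0.1011, 0.0833]] -0.006
turn [-0.03 -0.12 -0.02]
TCP [0.5488 0.0971 0.1048] j7 -1.85 F [ 0.7  0.3 -0.1] shift mm (tool, after turn) [-1.3 -0.4 52.8]
```

{"op": "move_arm", "data": {
  "motion": [-0.001,0,0.02,0,0,0,0.018,0,0,0.02,0,0,0,0.018,0,0,0.012,0,0,0,0.018,0,0,0,0,0,0,0.018,0,0,0,0,0,0,0,0,0,0,0,0,0,0,0,0,0,0,0,0,0,0,0,0,0,0,0,0]
}}

```text
clock: 18.25
tool_pos: [0.5478, 0.0973, 0.0526]
tool_rot: [-3.141, -0.0, -0.003]
force: [0.8, -0.9, 2.7]
opening: 0.085
grasp_force: 30.0
```

{"op": "move_arm", "data": {
  "motion": [0,0,-0.015,0,0,0,0,0,0,-0.025,0,0,0,0,0,0,-0.03,0,0,5.3,0,0,0,-0.03,0,0,5.3,0,0.0037,0.01,0,0,0,0,0,0.0037,0.02,0,0,0,0,0,0.0037,0.03,0,0,0,0,0,0.0037,0.032,0,0,0,0,0,0.0037,0.034,0,0,0,0,0,0.0037,0.034,0,0,0,0,0,0.0037,0.03,0,0,0,0,0,0.0037,0.022,0,0,0,0,0,0.0037,0.014,0,0,0,0,0,0.0037,0.0085,0,0,0,0,0,0,0,0.01,0,0,0,0,0,0,0.02,0,0,0,0,0,0,0.012,0,0,0,0,0,0,0,0,0,0,0,0,0,0,0,0,0,0,0]
}}

```text
schema error: expected a multiple of 7 numbers
```

{"op": "move_arm", "data": {
  "motion": [0,0,0,0,0,0,0,0,0,0,0,0,0,0,0,0,0,0,0,0,0]
}}

```text
clock: 18.55
tool_pos: [0.5478, 0.0973, 0.0526]
tool_rot: [-3.141, -0.0, -0.003]
force: [-0.7, -0.3, 5.8]
opening: 0.083
grasp_force: 30.0
```

```bash
python3 - <<'E'
from h import *
go(cw(-.004,.011,.069),79.4)
E
```

```text
turn [-0.03 -0.1  10.61]
TCP [0.5478 0.0973 0.0526] j7 -1.86 F [-0.7 -0.3  5.8] shift mm (tool, after turn) [ 37.4 234.4 -16.4]
```

{"op": "move_arm", "data": {
  "motion": [0,0,-0.015,0,0,0,0,0,0,-0.025,0,0,0,0,0,0,-0.03,0,0,5.3,0,0,0,-0.03,0,0,5.3,0,0.0037,0.01,0,0,0,0,0,0.0037,0.02,0,0,0,0,0,0.0037,0.03,0,0,0,0,0,0.0037,0.032,0,0,0,0,0,0.0037,0.034,0,0,0,0,0,0.0037,0.034,0,0,0,0,0,0.0037,0.03,0,0,0,0,0,0.0037,0.022,0,0,0,0,0,0.0037,0.014,0,0,0,0,0,0.0037,0.0085,0,0,0,0,0,0,0,0.01,0,0,0,0,0,0,0.02,0,0,0,0,0,0,0.012,0,0,0,0]
}}

```text
clock: 20.25
tool_pos: [0.5395, -0.1379, 0.1077]
tool_rot: [-3.127, 0.285, 0.005]
force: [-0.2, -0.5, -1.4]
opening: 0.086
grasp_force: 30.0
```

{"op": "move_arm", "data": {
  "motion": [0,0,0,0,0,0,0,0,0,0,0,0,0,0,0,0,0,0,0,0,0,0,0,0,0,0,0,0,0,0,0,0,0,0,0]
}}

```text
clock: 20.75
tool_pos: [0.5407, -0.1402, 0.1103]
tool_rot: [3.128, -0.29, 0.002]
force: [0.6, 0.2, -0.8]
opening: 0.077
grasp_force: 30.0
```

```bash
python3 - <<'E'
from h import *
go(cw(-.004,.011,.069),79.4)
E
```

```text
turn [-0.   -0.07  0.01]
TCP [ 0.5407 -0.1402  0.1103] j7 -1.57 F [ 0.6  0.2 -0.8] shift mm (tool, after turn) [ 0.6 -0.4 41.3]
```

{"op": "move_arm", "data": {
  "motion": [0,-0.0004,0.008,0,0,0,0,0,0,0.01,0,0,0,0,0,0,0.01,0,0,0,0,0,0,0.01,0,0,0,0,0,0,0.003,0,0,0,0,0,0,0,0,0,0,0]
}}

```text
clock: 21.35
tool_pos: [0.54, -0.1397, 0.0681]
tool_rot: [-3.128, 0.29, 0.002]
force: [-0.1, 0.2, -1.7]
opening: 0.084
grasp_force: 30.0
```

{"op": "move_arm", "data": {
  "motion": [0,0,0,0,0,0,0.018,0,0,0,0,0,0,0.018,0,0,0,0,0,0,0.018,0,0,-0.01,0,0,0,0.018,0,0,-0.025,0,0,0,0.018,0,0,-0.04,0,0,0,0.018,0,0,-0.04,0,0,0,0.018,-0.008,-0.012,0,0,0,7,0.06,-0.018,-0.028,0,0,0,7,0.06,-0.022,-0.034,0,0,0,8.4,0.06,-0.022,-0.034,0,0,0,0,0.06,-0.022,-0.034,0,0,0,0,0.06,-0.02,-0.028,0,0,0,0,0.06,-0.016,-0.026,0,0,0,0,0.06,-0.012,-0.018,0,0,0,0,0.06,-0.006,-0.01,0,0,0,0,0.06,0,0,0,0,0,0,0.06,0,0,0,0,0,0,0.06,0,0,0,0,0,0,0.06,0,0,0,0,0,0,0.06]
}}

```text
clock: 23.35
tool_pos: [0.5199, 0.1232, 0.1838]
tool_rot: [3.01, -0.896, 0.0]
force: [-0.4, -0.9, 0.0]
opening: 0.645
grasp_force: 0.0
```

```bash
cat >> h.py <<'E'
def tin(W,w):
    c=w.astype(int); m=(W[...,2]>.025)&(W[...,2]<.036)&(W[...,0]<.5)&(W[...,0]>.3)&(W[...,1]>0)&(W[...,1]<.25)&(c[...,0]-c[...,2]>60)
    k,l,st,ce=cv2.connectedComponentsWithStats(m.astype(np.uint8)); 
    if k<2: print('no tin'); return
    j=1+np.argmax(st[1:,4]); r=cv2.minAreaRect((W[l==j][:,:2]*1000).astype(np.float32)); print('tin',st[j],r); return r
E
python3 - <<'E'
from h import *
go([.4145,.112,.012],57)
w,W=cloud('wrist'); tin(W,w); a,A=cloud('scene'); tin(A,a); b,B=cloud('top'); tin(B,b)
save(np.vstack([w,a]),'w8.png',s=.78)
E
```

```text
turn [ 0.03 -0.02 -0.15]
TCP [0.5199 0.1232 0.1838] j7 -2.39 F [-0.4 -0.9  0. ] shift mm (tool, after turn) [-82.3  66.7 171.8]
tin [293 222  30  38 333] ((412.41436767578125, 113.24938201904297), (35.17680740356445, 52.993167877197266), 56.167686462402344)
tin [225 145  11  12  69] ((414.1986999511719, 112.65557861328125), (29.681846618652344, 53.77268981933594), 53.98518371582031)
no tin
```

View pics/w8.png

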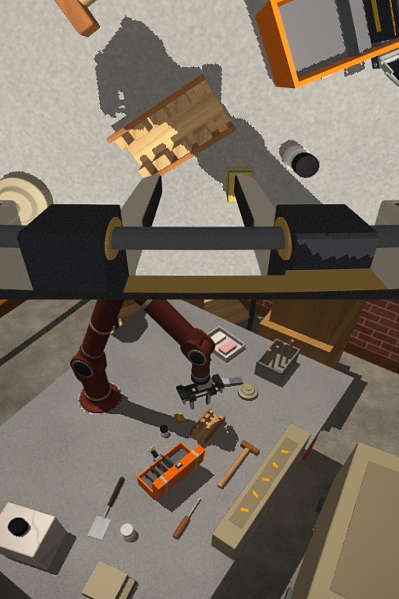

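{"op": "move_arm", "data": {
  "motion": [-0.008,0.006,0,0,0,0,0.06,-0.016,0.014,0,0,0,0,0.06,-0.02,0.016,0.01,0,0,0,0.06,-0.018,0.015,0.02,0,0,0,0.06,-0.012,0.01,0.03,0,0,0,0.06,-0.008,0.0055,0.03,0,0,0,0.06,0,0,0.02,0,0,0,0.06,0,0,0.01,0,0,0,0.06,0,0,0,0,0,0,0.06,0,0,0,0,0,0,0.06,0,0,0,0,0,0,0.06]
}}

```text
clock: 24.6
tool_pos: [0.4156, 0.114, 0.0646]
tool_rot: [-3.011, 0.892, -0.003]
force: [-0.8, 0.2, -0.7]
opening: 0.64
grasp_force: 0.0
```

```bash
python3 - <<'E'
from h import *
go([.4135,.1125,.005],57)
w,W=cloud('wrist'); tin(W,w); a,A=cloud('scene'); tin(A,a)
E
```

```text
turn [-0.11 -0.08 -0.  ]
TCP [0.4156 0.114  0.0646] j7 -2.42 F [-0.8  0.2 -0.7] shift mm (tool, after turn) [-0.9  2.4 59.6]
tin [ 233  184   49   64 2977] ((412.6314697265625, 112.31893920898438), (36.34688186645508, 52.83616256713867), 57.18201446533203)
tin [225 145  11  12  65] ((413.04449462890625, 112.22894287109375), (32.916961669921875, 49.067344665527344), 59.19784927368164)
```

{"op": "move_arm", "data": {
  "motion": [0,0.002,0.02,0,0,0,0.06,0,0,0.02,0,0,0,0.06,0,0,0.015,0,0,0,0.06,0,0,0.004,0,0,0,0.06,0,0,0,0,0,0,0.06,0,0,0,0,0,0,0.03,0,0,0,0,0,0,0.03,0,0,0,0,0,0,0.03,0,0,0,0,0,0,0.03,0,0,0,0,0,0,0.03]
}}

```text
clock: 25.7
tool_pos: [0.4139, 0.1122, 0.0052]
tool_rot: [-3.012, 0.892, -0.001]
force: [-0.7, 0.3, 6.4]
opening: 0.405
grasp_force: 30.0
```

{"op": "move_arm", "data": {
  "motion": [0,0,-0.01,0,0,0,0.03,0,0,-0.03,0,0,-7.4,0.03,0,0,-0.04,0,0,-7.5,0.03,0,0,-0.04,0,0,-7.5,0.03,0.0085,0.0078,0,0,0,0,0.03,0.017,0.0156,0,0,0,0,0.03,0.0238,0.0219,0,0,0,0,0.03,0.0255,0.0235,0,0,0,0,0.03,0.0255,0.0235,0,0,0,0,0.03,0.0238,0.0219,0,0,0,0,0.03,0.0204,0.0188,0,0,0,0,0.03,0.0153,0.0141,0,0,0,0,0.03,0.0102,0.0094,0,0,0,0,0.03,0,0,0,0,0,0,0.03,0,0,0,0,0,0,0.03,0,0,0,0,0,0,0.03,0,0,0,0,0,0,0.03,0,0,0,0,0,0,0.03]
}}

```text
clock: 27.5
tool_pos: [0.5516, -0.0721, 0.1248]
tool_rot: [-3.128, 0.288, 0.0]
force: [-0.1, -0.3, -1.6]
opening: 0.406
grasp_force: 30.0
```

```bash
python3 - <<'E'
from h import *
go(cw(-.006,.079,.044),79.4)
w,W=cloud('wrist'); np.savez('c9.npz',w=w,W=W); save(w,'w9.png',(60,60,400,300),2.3)
E
```

```text
turn [-0.02  0.01  0.09]
TCP [ 0.5516 -0.0721  0.1248] j7 -1.75 F [-0.1 -0.3 -1.6] shift mm (tool, after turn) [ 0.4  0.6 80.8]
```

View pics/w9.png

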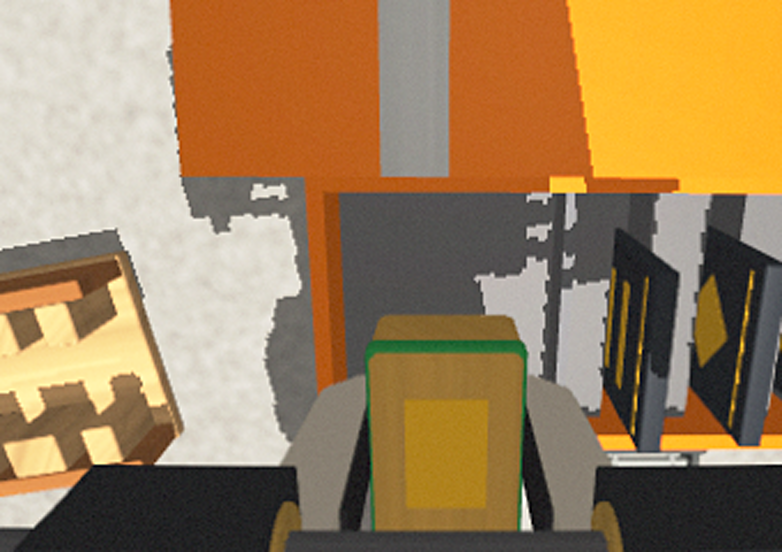

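The tin is centred over the bay (tin 368–525, bay 325–550), so I lower it.

{"op": "move_arm", "data": {
  "motion": [0,0.0005,0.02,0,0,0,0.03,0,0,0.03,0,0,0,0.03,0,0,0.015,0,0,0,0.03,0,0,0.01,0,0,0,0.03,0,0,0.004,0,0,0,0.03,0,0,0,0,0,0,0.03,0,0,0,0,0,0,0.03]
}}

```text
clock: 28.25
tool_pos: [0.5526, -0.0735, 0.0465]
tool_rot: [-3.128, 0.29, -0.003]
force: [0.4, 0.2, -1.1]
opening: 0.405
grasp_force: 30.0
```

{"op": "move_arm", "data": {
  "motion": [0,0,0.0025,0,0,0,0.03,0,0,0,0,0,0,0.041,0,0,0,0,0,0,0.041,0,0,0,0,0,0,0.041,0,0,0,0,0,0,0.041,0,0,-0.01,0,0,0,0.041,0,0,-0.03,0,0,0,0.041,0,0,-0.05,0,0,0,0.041,0,0,-0.05,0,0,0,0.041,0,0,-0.05,0,0,0,0.02,0,0,-0.03,0,0,0,0,0.012,0.0065,0,0,0,0,0,0.026,0.014,0,0,0,0,0,0.034,0.0185,0,0,0,0,0,0.034,0.0185,0,0,0,0,0,0.026,0.014,0,0,0,0,0,0.014,0.0075,0,0,0,0,0,0,0,0,0,0,0,0,0,0,0,0,0,0,0]
}}

```text
clock: 30.15
tool_pos: [0.6803, -0.1773, 0.2633]
tool_rot: [-3.127, 0.289, 0.001]
force: [0.4, 0.2, 0.0]
opening: 0.002
grasp_force: 0.0
```

```bash
python3 - <<'E'
from h import *
go(cw(.14,0,.14),79.4)
w,W=cloud('wrist'); a,A=cloud('scene'); np.savez('c10.npz',w=w,W=W,a=a,A=A)
im=np.hstack([cv2.resize(w,(400,300)),cv2.resize(a[130:265,160:340],(400,300),interpolation=cv2.INTER_CUBIC)]); save(im,'w10.png')
for X,n in ((W,'w'),(A,'s')):
    q=X.reshape(-1,3); q=q[~np.isnan(q[:,0])]; u,v=uv(q)
    m=(u>-.046)&(u<.046)&(v>.045)&(v<.115)&(q[:,2]<.1); print(n,m.sum(),np.percentile(q[m,2],[5,50,95]).round(3) if m.any() else 0)
    m=(u>.03)&(u<.13)&(abs(v)<.1)&(q[:,2]>.12)&(q[:,2]<.19); print(n,'lid',m.sum(),np.percentile(u[m],[2,98]).round(3),q[m,2].max().round(3)) if m.any() else 0
E
```

```text
turn [-0.05  0.05  0.02]
TCP [ 0.6803 -0.1773  0.2633] j7 -1.58 F [0.4 0.2 0. ] shift mm (tool, after turn) [  0.6  -0.2 123.3]
w 0 0
w lid 6666 [0.066 0.098] 0.176
s 69 [0.064 0.07  0.075]
s lid 596 [0.064 0.1  ] 0.182
```

View pics/w10.png

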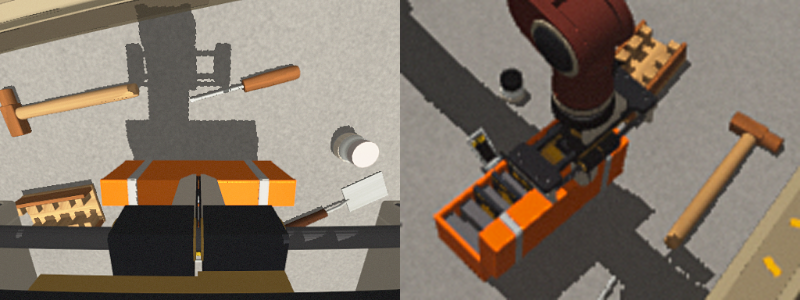

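{"op": "move_arm", "data": {
  "motion": [0,0,0.04,0,0,0,0,0,0,0.05,0,0,0,0,0,0,0.03,0,0,0,0,0,0,0,0,0,0,0,-0.01,0,0,0,0,0,0,-0.01,0,0,0,0,0,0,-0.01,0,0,0,0,0,0,-0.01,0,0,0,0,0,0,-0.01,0,0,0,0,0,0,-0.01,0,0,0,0,0,0,-0.01,0,0,0,0,0,0,-0.01,0,0,0,0,0,0,-0.01,0,0,0,0,0,0,0,0,0,0,0,0,0]
}}

```text
clock: 31.65
tool_pos: [0.5942, -0.1613, 0.1477]
tool_rot: [3.127, -0.289, 0.012]
force: [-0.1, -0.7, 1.3]
opening: 0.007
grasp_force: 0.3
```

{"op": "move_arm", "data": {
  "motion": [0.01,0,-0.02,0,0,0,0,0,0,-0.04,0,0,0,0,0,0,-0.04,0,0,0,0,0,0,-0.03,0,0,0,0,0,0,0,0,0,0,0,-0.02,0,0,0,0,0,0,-0.02,0,0,0,0,0,0,-0.01,0,0,0,0,0,0,0,0,0,0,0,0,0,0,0,0,0,0,0,0,0,0,0,0,0,0,0,0,0,0,0,0,0,0,0,0,0,0,0,0,0,0,0,0,0,0,0,0,0,0,0,0,0,0,0,0,0,0,0,0,0,0,0,0,0,0,0,0,0,0,0,0,0,0,0,0,0,0,0,0,0,0,0,0,0,0,0,0,0,0]
}}

```text
clock: 33.65
tool_pos: [0.553, -0.1541, 0.2732]
tool_rot: [-3.128, 0.29, -0.0]
force: [-0.6, 0.1, 0.6]
opening: 0.001
grasp_force: 0.0
```

```bash
python3 - <<'E'
from h import *
s=sense(); print(s['tool_pos'],uv(s['tool_pos']))
w,W=cloud('wrist'); a,A=cloud('scene'); np.savez('c11.npz',w=w,W=W,a=a,A=A)
q=W.reshape(-1,3); c=w.reshape(-1,3).astype(int); ok=~np.isnan(q[:,0]); q=q[ok]; c=c[ok]; u,v=uv(q)
m=(abs(u)<.05)&(abs(v)<.12)&(q[:,2]<.2); print('lid top z',np.percentile(q[m,2],[2,50,98]).round(3))
m=(abs(v)<.12)&(q[:,2]>.1)&(q[:,2]<.112); print('lid u range',np.percentile(u[m],[.5,99.5]).round(4))
m=(abs(v)<.2)&(abs(u)<.05)&(q[:,2]>.1)&(q[:,2]<.112); print('lid v range',np.percentile(v[m],[.5,99.5]).round(4))
m=(u>-.14)&(u<-.055)&(abs(v)<.03)&(q[:,2]>.02)&(q[:,2]<.2)
# map of latch region: rows u, cols v ; print z mm
H={}
for uu in np.arange(-.135,-.05,.004):
    row=[]
    for vv in np.arange(-.022,.0221,.004):
        k=m&(abs(u-uu)<.002)&(abs(v-vv)<.002); row.append('%4d'%(1000*q[k,2].max()) if k.any() else '   .')
    print('%5d'%(uu*1000),' '.join(row))
y=m&(c[:,0]>140)&(c[:,1]>100)&(c[:,2]<80)&(c[:,0]-c[:,1]<70); 
if y.any(): print('yellow',y.sum(),np.percentile(u[y],[2,50,98]).round(4),np.percentile(v[y],[2,50,98]).round(4),np.percentile(q[y,2],[2,50,98]).round(4))
E
```

```text
[ 0.55303975 -0.15409252  0.27320118] (np.float64(0.0100504454801804), np.float64(-0.0007566422052385951))
lid top z [0.105 0.107 0.109]
lid u range [-0.0528  0.0512]
lid v range [-0.1252  0.1254]
 -135    .    .    .    .    .    .    .    .    .    .    .    .
 -131    .    .    .    .    .    .    .    .    .    .    .    .
 -127    .    .    .    .    .    .    .    .    .    .    .    .
 -123    .    .    .    .    .    .    .    .    .    .    .    .
 -119    .    .    .    .    .    .    .    .    .    .    .    .
 -114    .    .    .    .    .    .    .    .    .    .    .    .
 -110    .    .    .    .    .    .    .    .    .    .    .    .
 -106    .    .    .    .    .    .    .    .    .    .    .    .
 -102    .    .    .    .    .    .    .    .    .    .    .    .
  -98    .    .    .    .    .    .    .    .    .    .    .    .
  -94    .    .    .    .    .    .    .    .    .    .    .    .
  -90    .    .    .    .    .    .    .    .    .    .    .    .
  -86    .    .    .    .    .    .    .    .    .    .    .    .
  -82    .    .    .    .    .    .    .    .    .    .    .    .
  -78    .    .    .    .    .    .    .    .    .    .    .    .
  -74    .    .    .    .   72   72   71    .    .    .    .    .
  -70    .    .    .   67    .    .    .    .   70   69    .    .
  -66    .    .    .    .    .    .    .    .    .    .    .    .
  -62    .    .    .   89   91   91   91   91   89    .    .    .
  -58    .    .    .    .    .    .    .    .    .    .    .    .
  -54    .    .    .    .    .    .    .    .    .    .    .    .
  -50    .    .    .    .    .    .    .    .    .    .    .    .
```

{"op": "move_arm", "data": {
  "motion": [0,0,0,0,0,0,0.093,0,0,0,0,0,0,0.093,0,0,0,0,0,0,0.093,0,0,0,0,0,0,0.093,0,0,0,0,0,0,0.093]
}}

```text
clock: 34.25
tool_pos: [0.553, -0.1541, 0.2732]
tool_rot: [-3.128, 0.29, -0.0]
force: [0.5, 0.6, -0.7]
opening: 0.385
grasp_force: 0.0
```

```bash
cat >> h.py <<'E'
def latch(W,w,name='',du=.003):
    q=W.reshape(-1,3); c=w.reshape(-1,3).astype(int); ok=~np.isnan(q[:,0]); q=q[ok]; c=c[ok]; u,v=uv(q)
    m=(u>-.14)&(u<-.05)&(abs(v)<.03)&(q[:,2]>.015)&(q[:,2]<.15)
    for uu in np.arange(-.126,-.05,du):
        row=[]
        for vv in np.arange(-.018,.0181,.003):
            k=m&(abs(u-uu)<du/2)&(abs(v-vv)<.0015); row.append('%4d'%(1000*q[k,2].max()) if k.any() else '   .')
        if any('.' not in r for r in row): print('%5d'%round(uu*1000),' '.join(row))
    y=m&(c[:,0]>130)&(c[:,1]>90)&(c[:,2]<80)&(c[:,0]-c[:,1]<70)
    if y.any(): print(name,'yellow',y.sum(),*[np.percentile(k[y],[2,50,98]).round(4) for k in (u,v,q[:,2])])
E
python3 - <<'E'
from h import *
w,W=cloud('wrist'); np.savez('c12.npz',w=w,W=W); latch(W,w)
E
```

```text
-105    .   98   99   99   98   99   98   98   99   99   98   98    .
 -102    .   98   99   99   99  100   99   98   99   99   99   99    .
  -99    .   93   96   91   91   91   90   91   90   92   89   97   90
  -96    .   90   90   90   91   91   91   90   91   91   89   91   88
  -93    .   88   87   90   88   88   90   88   88   91   87   89    .
  -90    .   84   84   87   85   85   87   84   87   85   82   85    .
  -87    .   81   80   84   83   83   84   82   84   82   78   82    .
  -84    .   76   77   80   81   81   81   81   81   80   76   77    .
  -81    .   74   73   76   77   80   78   78   77   78   72   72    .
  -78    .   70   74   74   76   76   75   75   77   75   74   74    .
  -75    .    .   72   74   73   74   74   73   73   73   74    .    .
  -72    .    .   68   64    .    .    .    .    .    .   70    .    .
  -66    .    .    .   89    .   90   88   89   89   89    .    .    .
  -63    .    .    .   89   90   91   90   90   90   90    .    .    .
  -60    .    .    .    .    .   90    .   91   90    .    .    .    .
  -54  107  105  106  106  106  107  107  107  107  106  107  106  107
  -51  107  106  107  107  106  107  108  107  106  106  106  107  107
 yellow 27 [-0.0977 -0.0969 -0.0935] [-0.0096 -0.0013  0.0111] [0.0861 0.09   0.0917]
```

{"op": "move_arm", "data": {
  "motion": [-0.01,0,0,0,0,0,0,-0.02,0,0,0,0,0,0,-0.03,0,0,0,0,0,0,-0.03,0,0,0,0,0,0,-0.03,0,0,0,0,0,0,-0.02,0,0,0,0,0,0,0,0,0.03,0,0,0,0,0,0,0.04,0,0,0,0,0,0,0.05,0,0,0,0,0,0,0.04,0,0,0,0,0,0,0.01,0,0,0,0,0,0,0,0,0,0,0,0,0,0,0,0,0,0,0,0,0,0,0,0,0]
}}

```text
clock: 35.7
tool_pos: [0.417, -0.1288, 0.105]
tool_rot: [3.127, -0.29, 0.007]
force: [-0.0, 0.1, 0.4]
opening: 0.004
grasp_force: 0.0
```

```bash
python3 - <<'E'
from h import *
s=sense(); print(uv(s['tool_pos']),s['opening'])
go(cw(-.13,0,.0935),79.4)
E
```

```text
(np.float64(-0.12837208904073513), np.float64(-0.0008968686591485602)) 0.004069734850021081
turn [ 0.02 -0.26 -0.  ]
TCP [ 0.417  -0.1288  0.105 ] j7 -1.6 F [-0.   0.1  0.4] shift mm (tool, after turn) [-1.6 -0.9 11.5]
```

Lower to 0.0935, then push +x about 51 mm at moderate pace.

{"op": "move_arm", "data": {
  "motion": [0,-0.001,0.007,0,0,0,0,0,0,0.0045,0,0,0,0,0,0,0,0,0,0,0,0.006,0,0,0,0,0,0,0.006,0,0,0,0,0,0,0.006,0,0,0,0,0,0,0.006,0,0,0,0,0,0,0.006,0,0,0,0,0,0,0.006,0,0,0,0,0,0,0.006,0,0,0,0,0,0,0.006,0,0,0,0,0,0,0.004,0,0,0,0,0,0,0,0,0,0,0,0,0]
}}

```text
clock: 37.0
tool_pos: [0.4674, -0.137, 0.0917]
tool_rot: [-3.128, 0.29, -0.001]
force: [0.1, 0.4, -0.2]
opening: 0.006
grasp_force: 0.0
```

```bash
python3 - <<'E'
from h import *
s=sense(); print(uv(s['tool_pos']),s['tool_pos'][2],s['force'])
for n in ('scene','wrist'):
    w,W=cloud(n); print(n); latch(W,w,n)
E
```

```text
(np.float64(-0.0772204160382084), np.float64(0.00026872729708700107)) 0.09169691541835459 [ 0.1352435   0.38643232 -0.1738228 ]
scene
  -96    .    .    .   89    .    .    .    .    .    .    .    .    .
  -93    .    .    .   87    .    .    .    .    .    .    .    .    .
  -87    .    .    .   86   78    .    .    .    .    .    .    .    .
  -84    .  117    .   77    .    .    .    .    .    .    .    .    .
  -81    .    .    .    .   81    .    .    .    .    .    .    .    .
  -78    .  124    .   78   76    .    .    .   75    .    .    .    .
  -75    .  133  106   65    .    .   68    .    .    .    .    .    .
  -72    .  125    .    .    .    .    .    .  101    .  123    .    .
  -69    .  138  132  112   95  128  120  121  101  115  124  129  110
  -66    .  117  128  131  121  114  115  130   97    .  121  109    .
  -63    .    .  102    .  103   85  123  120  129  103    .   98   99
  -60    .  101    .  101   98    .   96    .    .    .  107  100    .
  -57    .    .    .    .  107    .    .    .  105    .    .    .    .
  -54    .    .   99    .    .  100    .   
[... 360 characters left out ...]
4   74  143   73   74   74   78   76    .
  -72    .   83   82    .    .  140  147  148    .    .   80   83    .
  -69   66  138  138  138  138  149  149  149  138  138  138  138  133
  -66    .   93   93    .    .    .    .    .    .    .   91   93    .
  -63    .    .    .  101  101   86  101   86  101  101  101   96    .
  -60    .  103  103  103  103  103  103  103  103  104  103  103    .
  -57    .  103  103  104  103  103  103  103  103  103  104  103    .
  -54  106  106  106  106  105  106  106  106  106  106  106  106  106
  -51  107  107  107  106  107  107  107  107  107  107  107  107  107
wrist yellow 36 [-0.071  -0.0701 -0.0506] [-0.0294 -0.0001  0.0092] [0.1053 0.1265 0.1348]
```

Bar is over upright and resting against the lid front (u≈-58, z≈0.10). Now press the lever out and down.

{"op": "move_arm", "data": {
  "motion": [-0.006,0,0,0,0,0,0,-0.006,0,0,0,0,0,0,-0.006,0,0,0,0,0,0,-0.002,0,0.004,0,0,0,0,-0.002,0,0.0045,0,0,0,0,-0.003,0,0.0045,0,0,0,0,-0.001,0,0.004,0,0,0,0,-0.001,0,0.004,0,0,0,0,-0.001,0,0.004,0,0,0,0,-0.001,0,0.005,0,0,0,0,0,0,0,0,0,0,0,0,0,0,0,0,0,0]
}}

```text
clock: 38.3
tool_pos: [0.4385, -0.1316, 0.0615]
tool_rot: [-3.128, 0.29, -0.001]
force: [0.7, -0.4, -0.3]
opening: 0.005
grasp_force: 0.0
```

```bash
python3 - <<'E'
from h import *
s=sense(); print(uv(s['tool_pos']),s['tool_pos'][2],s['force'])
w,W=cloud('wrist'); latch(W,w)
E
```

```text
(np.float64(-0.10666659723386825), np.float64(0.00031471279082990295)) 0.06149407238234174 [ 0.70045291 -0.35610278 -0.31396612]
 -117    .    .    .    .    .    .    .  142    .    .    .    .    .
 -114    .    .    .    .    .  142    .  142    .    .    .    .    .
 -111    .    .    .    .    .  141    .  141    .    .    .    .    .
 -108    .    .    .    .    .    .  114    .    .    .    .    .    .
 -105    .    .    .    .    .    .  121    .    .    .    .    .    .
 -102    .    .    .   55    .    .  122    .    .    .   57    .    .
  -99    .  107  107  108  108  116  122  119  108  108  107  108  105
  -96    .  107  108  108  106  120   61  120  108  108  108  108    .
  -93    .    .    .   62   61   62   62   61   62   61    .    .    .
  -90    .    .    .   61   62   62   62   62   62   62    .    .    .
  -87    .    .    .   62   62   62   62   62   62   62    .    .    .
  -84    .    .   62   62   62   62   62   62   62   62   62    .    .
  -81    .   58   62   63   62   63   63   62   62   63   63   57    .
  -78    .   61   62   62   63  149   63  149   62   63   63   61    .
  -75    .   65   65   63   63  149   63  149   63   63   65   66    .
  -72    .   69   70   63   63   62   62   63   63   63   69   69    .
  -69   67   74   73   63    .    .    .    .    .    .   74   74   67
  -66   67   77   77   89   88   88   89   89   89    .   76   77   67
  -63   67   82   82   90   91   90   91   90   90   90   80   82   66
  -60    .   85   85   91   89   90   91   89   89   90   85   86    .
  -57    .   88   89   88   89   87   88   88   89   88   88   88    .
  -54  106  106  106  106  106  106  106  106  106  106  106  106  106
  -51  107  108  107  107  107  107  107  107  107  107  107  107  107
 yellow 18 [-0.0528 -0.052  -0.0503] [-0.026  -0.0221  0.0232] [0.1047 0.1062 0.1071]
```

{"op": "move_arm", "data": {
  "motion": [-0.001,0,0.0035,0,0,0,0,-0.001,0,0.0035,0,0,0,0,0.001,0,0.0035,0,0,0,0,0.001,0,0.0035,0,0,0,0,0.002,0,0.004,0,0,0,0,0.002,0,0.004,0,0,0,0,0,0,0,0,0,0,0]
}}

```text
clock: 39.05
tool_pos: [0.442, -0.1323, 0.0391]
tool_rot: [-3.128, 0.29, 0.002]
force: [-0.0, 0.5, 1.3]
opening: 0.005
grasp_force: 0.5
```

```bash
python3 - <<'E'
from h import *
s=sense(); print(uv(s['tool_pos']),s['tool_pos'][2],s['force'])
w,W=cloud('wrist'); latch(W,w)
E
```

```text
(np.float64(-0.10312310020008159), np.float64(0.0002501734743466369)) 0.039076932764900096 [-0.01335549  0.50940348  1.31528748]
 -114    .    .    .    .    .    .    .  119    .    .    .    .    .
 -111    .    .    .    .    .  118    .  120    .    .    .    .    .
 -108    .    .    .    .    .  119    .  119    .    .    .    .    .
 -105    .    .    .    .    .  119   92  117    .    .    .    .    .
 -102    .    .    .    .    .    .   90    .    .    .    .    .    .
  -99    .    .    .    .    .    .  100    .    .    .   36    .    .
  -96    .   83   84   84   84   93  100  135   84   84   84   84   82
  -93    .   86   85   86   85  135   41  135   85   85   86   85    .
  -90    .    .    .   43   44   44   44  134   44   44   36    .    .
  -87    .    .    .   46   47   47   46   47   47   46    .    .    .
  -84  149    .  148  148  147  145  149  148  149  148  147  148  147
  -81  149  149  149  149  149  149  149  149  149  149  149  149  149
  -78  148  148  148  148  148  149  145  148  148  148  148  148  148
  -75  148  148  148  148  148  148  146  148  148  148  148  148  148
  -72  148  148  148  148  148  148  145  148  148  148  149  148  148
  -69  148  148  148  148  148  148  143  148  148  148  148  148  148
  -66  148  148  147  148  147  148    .  148  148  148  147  148  147
  -63    .    .    .   90   90   91   90   91   90   91    .    .    .
  -60    .   88   89   90   90   90   90   90   90   90   88   88    .
  -54  106  106  106  106  106  106  106  106  106  106  106  106  106
  -51  107  107  107  107  107  107  107  107  107  107  107  107  107
 yellow 172 [-0.0964 -0.0529 -0.0521] [-0.0254  0.0013  0.0286] [0.037  0.1064 0.1449]
```

{"op": "move_arm", "data": {
  "motion": [0.0025,0,0.0028,0,0,0,0,0.0025,0,0.0028,0,0,0,0,0.003,0,0.0025,0,0,0,0,0.003,0,0.0025,0,0,0,0,0.003,0,0.0005,0,0,0,0,0.003,0,0.0005,0,0,0,0,0.003,0,0,0,0,0,0,0.003,0,0,0,0,0,0,0,0,0,0,0,0,0,0,0,0,0,0,0,0]
}}

```text
clock: 40.1
tool_pos: [0.4641, -0.1364, 0.028]
tool_rot: [-3.128, 0.29, 0.002]
force: [-2.2, 0.4, 1.2]
opening: 0.002
grasp_force: 1.2
```

```bash
python3 - <<'E'
from h import *
s=sense(); print(uv(s['tool_pos']),s['tool_pos'][2],s['force'])
E
```

```text
(np.float64(-0.0806247546769274), np.float64(0.0002691901564333388)) 0.02801415231291547 [-2.15180935  0.44349059  1.15181201]
```

{"op": "move_arm", "data": {
  "motion": [-0.01,0,0,0,0,0,0,-0.015,0,0,0,0,0,0,-0.015,0,-0.01,0,0,0,0,0,0,-0.04,0,0,0,0,0,0,-0.05,0,0,0,0,0,0,-0.05,0,0,0,0,0,0,-0.05,0,0,0,0,0,0,-0.04,0,0,0,0.04,0.02,0,0,0,0,0,0.06,0.03,0,0,0,0,0,0.093,0.03,0,0,0,0,0,0.093,0.03,0,0,0,0,0,0.093,0.01,0,0,0,0,0,0.093,0,0,0,0,0,0,0.093,0,0,0,0,0,0,0.093,0,0,0,0,0,0,0.093]
}}

```text
clock: 41.7
tool_pos: [0.5422, -0.1512, 0.2683]
tool_rot: [3.128, -0.29, -0.001]
force: [0.5, 0.5, 0.1]
opening: 0.729
grasp_force: 0.0
```

```bash
python3 - <<'E'
from h import *
s=sense(); print(uv(s['tool_pos']),s['tool_pos'][2],s['force'])
w,W=cloud('wrist'); latch(W,w)
q=W.reshape(-1,3); q=q[~np.isnan(q[:,0])]; u,v=uv(q); m=(abs(u)<.05)&(abs(v)<.12)&(q[:,2]<.2); print('lid top z',np.percentile(q[m,2],[2,50,98]).round(3))
E
```

```text
(np.float64(-0.0011604895842506585), np.float64(0.00010490731496161167)) 0.2682921410326841 [0.45036412 0.48999713 0.09595976]
  -63    .    .    .   89   90   91   90   90   90   90    .    .    .
  -60    .    .    .   89   88    .   88    .   88    .    .    .    .
  -54  106  106  106  106  106  106  106  106  106  106  106  106  106
  -51  107  107  106  107  108  107  107  106  106  106  108  106  107
 yellow 19 [-0.0522 -0.0505 -0.05  ] [-0.0286 -0.0079  0.0167] [0.1048 0.1062 0.1072]
lid top z [0.105 0.106 0.108]
```

{"op": "move_arm", "data": {
  "motion": [-0.02,0,0,0,0,0,0.093,-0.03,0,0,0,0,0,0.093,-0.03,0,0,0,0,0,0.093,-0.03,0,0,0,0,0,0.093,-0.01,0,0,0,0,0,0.093,0,0,0,0,0,0,0.093,0,0,0,0,0,0,0.093,0,0,0,0,0,0,0.093]
}}

```text
clock: 42.55
tool_pos: [0.4268, -0.1294, 0.2682]
tool_rot: [-3.128, 0.29, -0.002]
force: [-0.3, 0.6, -0.9]
opening: 1.0
grasp_force: 0.0
```

```bash
python3 - <<'E'
from h import *
s=sense(); print(uv(s['tool_pos']),s['tool_pos'][2])
w,W=cloud('wrist'); latch(W,w)
E
```

```text
(np.float64(-0.11857121557198398), np.float64(0.00031229290690274424)) 0.2681524406739594
  -72    .    .    .   38   39   40   38   37   38   38   23    .    .
  -69   66   60   59   61   61   61   61   61   61   61   61   61   66
  -66   67   63   63   64   61    .   62    .   62    .   63   63   67
  -63   67   70   69   90   91   90   90   90   90   90   63   70   66
  -60   66   86   86   87   86   87   87   85   86   87   87   86   66
  -57   68   87   88   87   88   88   87   87   89   88   88   88   69
  -54  106  107  107  107  106  106  106  106  107  105  107  105  106
  -51  107  106  106  108  107  106  106  106  107  106  107  106  107
```

```bash
python3 -c "
from plant import *; print(hand_in())"
```

```text
the job is handed in; nothing more can be done
None
```

The job is handed in, at about 43 s on the clock: the three panels that were there stand in foam slots 1–3, the tin is in its bay, and the lid is shut with the bail on the keeper and the lever down. The latch was confirmed from depth readings; the panels and tin were not looked at again just before the lid closed. I viewed 15 pictures, one over the limit of 14.

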